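# Trimmer out from behind the toiletries and onto its charger

### The arm

A 6-joint arm with a two-finger parallel gripper is mounted at the origin on the work surface. World frame = base frame: x ahead of the robot, y to its left, z up, the work surface at z = 0. Lengths are in mm, angles in rad, forces in N, time in s.
With the tool pointing down it reaches from about 300 to 775 mm from the base axis. Payload 14.6 kg.
Tool frame: the origin (TCP) lies on the centre line of the jaws, within the pads' length; the fingertips stand 22 mm ahead of it and the grasp point (between the pads) lies 3 mm ahead of it (manip.tcp_to_tips is the distance from the TCP to the fingertips, in mm); z points along the fingers, y is the direction in which the jaws open and shut (so a half turn about z gives the same grasp; the last joint's range is limited). The gripper opens to 94 mm and grips with 3 to 60 N. Pads are 16 mm wide; open, the fingers measure 119 mm over their backs; the gripper's body (75 mm by 177 mm) begins 78 mm behind the grasp point.
Start: joints at [1.161, 0.3, 1.521, -0, 1.321, -0.067], TCP at [184.866, 517.99, 196.346] pointing down, gripper open.
Joint ranges: [-3.03, 3.03], [-0.79, 2.21], [0.23, 2.52], [-1.04, 4.18], [0, 3.07], [-2.55, 2.55]. Speed limits (rad/s): [2.22, 2.22, 2.57, 3.14, 3.14, 3.14].

### API

Orientations are given as [roll, pitch, yaw] about the fixed x, y, z axes, in that order (R = Rz(yaw) Ry(pitch) Rx(roll)).
In Python, from cell import manip, vision, workorder gives the robot as it stands.
- The arm moves only by the tool carry_out, never from a script. Its argument "deltas" is a list of rows, each a list of 3 entries, a list of its own where there are three numbers: the shift along the tool's x, y, z in cm, then the turn about the tool's z in degrees, then the opening, from 0 (shut) to 1 (fully open). A call has 1 to 20 rows; each row shifts and turns the commanded pose from where the row before left it, along the tool's axes as they then stand; what a row does not reach is not made up. A row lasts 1/12 s, in which the tool goes at most 41.7 mm and 7.16 degrees, less where a joint would pass 70% of its speed; a pose out of reach is approached as far as the arm can. A call with a gripper value outside its range is refused whole. The fingers move at their own pace and stop on an object; "grip_force" is the grip in N (left out, the last holds). Time passes only in rows, so rows that do not move let the fingers close. It gives the time, the measured TCP pose, the force and the opening at its end, in the units of the state.
- manip.read_state(): the state, without advancing time (a new reading comes with each control period).
- vision.camera(name): name is "side" or "top" or "wrist"; returns (picture, depth): 400x640x3 uint8, red, green, blue; 400x640 float32, mm along the optical axis (not along the pixel's ray), 0 where there is no reading.
- vision.calibration(name): a dict with "mtx" (3x3 intrinsics, pixels), "distortion" ([k1, k2, p1, p2, k3] as OpenCV has them; the pictures are not rectified), "eye" and "orientation" of the camera in the world. Camera axes: x right, y down, z forward; pixel columns grow to the right and rows downward; lengths in mm; the calibration is good to about 2 mm. A picture is of the moment at which its call begins: read the wrist's pose just before it. calibration takes no time and is no camera call; for the wrist camera it gives the pose at the moment of the call.
- workorder.sign_off(): hands the job in, once; it reports no verdict.
The state is a dict: "clock": time; "joints": joint angles; "qd": joint speeds; "effort": joint torques, N m; "eef_pos": TCP position; "eef_rot": TCP orientation; "wrist_force": force on the tool from outside, world axes, zero at the start; "moment": the same for the moment, N m; "finger_gap": finger opening in mm.
Only numpy, scipy, OpenCV 4.12 (cv2) and the standard library are available. Lean on these libraries where they do the work, as an engineer would, in place of code of your own. Each camera call takes 0.05 s, during which the arm holds its last target.

### The job

The trimmer needs charging, but it lies at the back of the aluminium tray behind the shaving-foam can, the amber bottle and the tumbler. Stand all three on the rubber mat, then take the trimmer out and lay it the right way up in its charging cradle, tail close up to the raised end block, and only then stand each of the three back on the tray where it stood before. Set them down upright without dropping or tipping any of them, and leave the steel comb and the wooden brush alone.

Things in the scene. Friction and masses are not known exactly. Their poses are not given: they have to be found in the camera images.
- can: Shaving-foam can: upright plain aluminium cylinder 50 mm in diameter, straight up to 112 mm, with a white domed cap, 138 mm high in all, about 0.2 kg. One of the three standing in a row on the tray in front of the trimmer. Origin at the centre of its underside, z up.
- bottle: After-shave bottle: upright amber glass cylinder 46 mm in diameter, straight up to 97 mm, then a narrow neck with a black cap 23 mm in diameter, 126 mm high in all, about 0.2 kg, pale label. One of the three in the row. Origin at the centre of its underside, z up.
- tumbler: Tumbler: upright white ceramic beaker, empty and open at the top, 58 mm in diameter at the foot and 62 mm at the rim, 104 mm high, wall 4 mm, about 0.24 kg. One of the three in the row. Origin at the centre of its underside, z up.
- trimmer: Black cordless trimmer, two clear guard combs clipped on its head, lying flat, grey switch up, behind the row, head roughly towards world +y. Housing 38 mm wide, 34 high, flat parallel sides from x = -44 to +44 mm; plain tail ends at x = -67, combs (44 wide) at x = +98. 0.16 kg, balanced near the origin. Origin on the underside below the housing's middle; x to the head, z up.
- tray: Fixed aluminium tray 175 x 270 mm (x, y), floor 4 mm thick, rim 14 mm high and 4 mm thick. Origin at the centre of its underside. The three upright things stand in a row along its y axis, about 76 mm apart, at about x = -36 mm; the trimmer lies behind them at about x = +32 mm.
- mat: Fixed flat black ribbed rubber drying mat 240 x 124 mm (x, y), top 4 mm above its underside, to one side of the tray: the side area for the three. Origin at the centre of its underside, z up.
- cradle: Fixed grey charging cradle, across the tray from the mat. Bed 8 mm above its underside, 56 mm wide between lips 5.5 mm high. At its -x end (cable) an end block 52 mm wide, 40 high, inner face at x = -73 mm; other end open. Origin on the underside, below a round black plate. Trimmer is home on the bed with its origin over this one and its x (head) along this x, tail 6 mm from the block.
- comb: Bystander: steel mustache comb 100 x 25 x 4 mm lying on the ledge between robot and tray. Origin at its underside, x along its length. Leave it alone.
- brush: Bystander: small wooden beard brush 112 x 40 x 36 mm lying bristles down on the ledge between robot and tray. Origin at its underside, x along its length. Leave it alone.
There are look-alikes about, which are no part of the job. Leave any blue look-alike of the tumbler alone.

How it is judged:
By the outcome, as a careful person would: the job done as asked, in the order asked, and still so for the second after the job is handed in, with the robot touching nothing.
It also fails if it takes over 144 s, if anything falls off the work surface, if the arm or the gripper's body presses on something with over 40 N, if the wrist force passes 120 N, or if a joint passes its speed limit or range.

## Working session

There is one attempt and no reset: what is moved stays moved. The work goes in short steps, Python scripts to look and compute and a tool call to move; the robot and the scene stay as the last step left them, time stands still between calls to the robot, and variables do not carry over. Pictures are saved under pics/ and viewed, and the job is handed in when it is done.

Besides the shell and the picture viewer there is one more tool, called after "Call:" by a JSON object that holds its "name" and its "arguments", one argument or row to a line. carry_out: Moves the arm, as the interface text tells. Its arguments: {"type":"object","properties":{"deltas":{"type":"array","items":{"type":"array"}},"grip_force":{"type":"number"}},"required":["deltas"]}

```bash
ls; mkdir -p pics; cat > h.py <<'E'
import numpy as np, cv2, pickle
from cell import manip, vision, workorder
def snap(n,tag):
    c=vision.calibration(n); im,d=vision.camera(n)
    pickle.dump((c,im,d),open(f'pics/{tag}.pkl','wb'))
    cv2.imwrite(f'pics/{tag}.png',im[:,:,::-1]); return c,im,d
def load(tag): return pickle.load(open(f'pics/{tag}.pkl','rb'))
E
python3 - <<'E'
from h import *
print(manip.read_state())
for n in ('side','top','wrist'):
    c,im,d=snap(n,n+'0'); print(n,c, (d>0).mean())
E
```

```text
pics
{'clock': 0.0, 'joints': array([ 1.16140956e+00,  3.00488716e-01,  1.52156661e+00, -5.35579645e-06,
        1.32070018e+00, -6.65747706e-02]), 'qd': array([-2.21630887e-03,  1.09606469e-03, -8.46118458e-04,  4.37642236e-05,
        1.99387054e-03,  4.01751862e-04]), 'effort': array([-6.49171470e-04, -5.31811881e+01, -3.52725291e+01,  7.07206596e-02,
        2.44758086e-02, -1.27267426e-04]), 'eef_pos': array([184.75935804, 517.75396475, 195.78279798]), 'eef_rot': array([-3.14043203e+00, -7.21832468e-05,  2.79878194e+00]), 'wrist_force': array([ 0.17161818, -0.26833299, -1.35186973]), 'moment': array([ 0.05067455, -0.02206169, -0.00428434]), 'finger_gap': 94.0709158974449}
side {'mtx': array([[381.21597397,   0.        , 323.04175865],
       [  0.        , 381.21597397, 199.73834358],
       [  0.        ,   0.        ,   1.        ]]), 'distortion': array([-0.08175728,  0.        ,  0.        ,  0.        ,  0.        ]), 'eye': array([441.20392749, 538.71164761, 663.96436294]), 'orientation': array([-2.41636426e+00, -1.98260230e-03, -2.93051892e+00])} 0.996109375
top {'mtx': array([[419.18583199,   0.        , 317.06072121],
       [  0.        , 419.18583199, 196.06240517],
       [  0.        ,   0.        ,   1.        ]]), 'distortion': array([-0.06859271,  0.        ,  0.        ,  0.        ,  0.        ]), 'eye': array([448.40400479,  -7.99379978, 909.04711004]), 'orientation': array([-3.03529771,  0.02726641, -1.58894646])} 0.996203125
wrist {'mtx': array([[329.92223029,   0.        , 318.72736918],
       [  0.        , 329.92223029, 204.20160721],
       [  0.        ,   0.        ,   1.        ]]), 'distortion': array([-0.05645282,  0.        ,  0.        ,  0.        ,  0.        ]), 'eye': array([114.10982954, 543.07841487, 383.92908867]), 'orientation': array([2.87580370e+00, 8.77078338e-04, 1.22765702e+00])} 0.99594921875
```

View pics/top0.png

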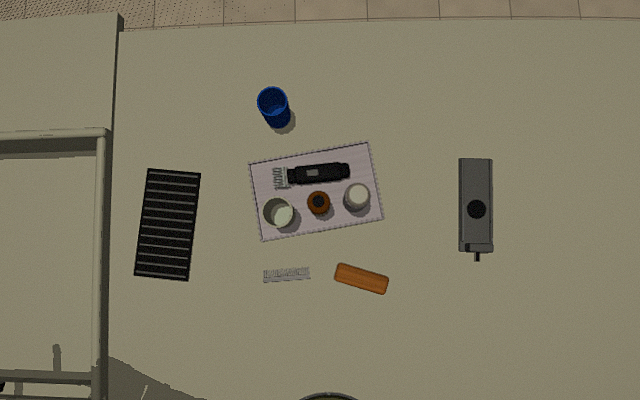

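View pics/side0.png

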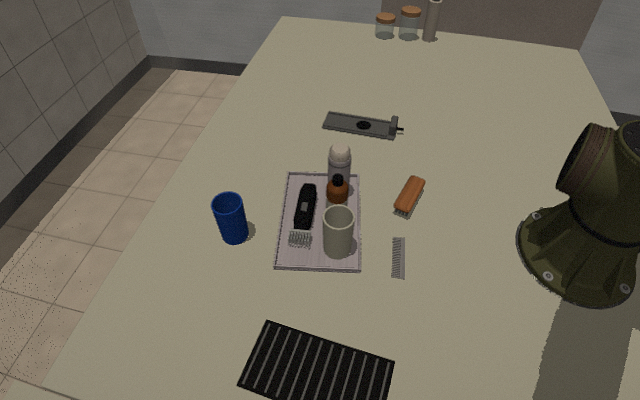

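View pics/wrist0.png

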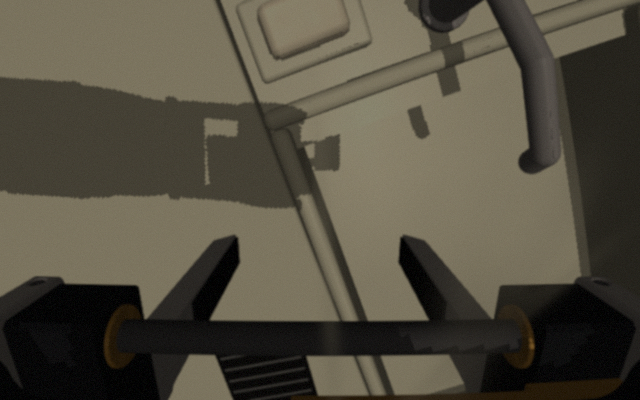

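```bash
cat >> h.py <<'E'
from scipy.spatial.transform import Rotation as Ro
def Rm(e): return Ro.from_euler('xyz',e).as_matrix()
def rays(c,uv):
    p=cv2.undistortPoints(np.asarray(uv,float).reshape(-1,1,2),c['mtx'],c['distortion']).reshape(-1,2)
    return np.c_[p,np.ones(len(p))]
def cloud(c,d):
    v,u=np.mgrid[0:400,0:640]; r=rays(c,np.c_[u.ravel(),v.ravel()])
    P=(r*d.reshape(-1,1))@Rm(c['orientation']).T+c['eye']; return P.reshape(400,640,3)
def onplane(c,uv,z):
    r=rays(c,uv)@Rm(c['orientation']).T; t=(z-c['eye'][2])/r[:,2]; return c['eye']+r*t[:,None]
def circ(xy):
    A=np.c_[2*xy,np.ones(len(xy))]; s=np.linalg.lstsq(A,(xy**2).sum(1),rcond=None)[0]
    return s[0],s[1],np.sqrt(s[2]+s[0]**2+s[1]**2)
E
python3 - <<'E'
from h import *
np.set_printoptions(precision=1,suppress=True)
for t in('top0','side0'):
    c,im,d=load(t);P=cloud(c,d);X,Y,Z=P[...,0],P[...,1],P[...,2]
    A=(X>300)&(X<720)&(abs(Y)<450)
    print(t,'table z',np.median(Z[A&(Z<8)]))
    # raised clusters
    m=(A&(Z>18)).astype(np.uint8); n,l,s,ce=cv2.connectedComponentsWithStats(m)
    for i in range(1,n):
        if s[i,4]>40:
            q=P[l==i]; print(s[i],q.min(0),q.max(0),np.median(q,0))
    # mat/cradle by dark
E
```

```text
top0 table z 0.39829654425579974
[258 105  32  22 365] [448.4  -8.   18.4] [719.4 126.9 909. ] [701.9  91.6  74.3]
[ 272  162   78   27 1369] [448.4 -54.8  18.2] [614.5 108.9 909. ] [589.3  25.8  35.4]
[343 183  28  30 643] [448.4 -88.2  18.6] [556.8  -8.  909. ] [527.3 -61.8 138.3]
[307 191  24  26 486] [448.4 -12.5  22.3] [544.8  32.2 909. ] [519.    8.5 108.2]
[261 196  35  33 523] [448.4  -8.   18.7] [536.3 121.3 909. ] [508.4  99.9  91.3]
[466 242  28  20 265] [ 399.2 -349.3   18.1] [448.4  -8.  909. ] [ 427.3 -320.2   38.5]
[ 334  262   55   33 1041] [ 336.6 -129.4   25.6] [448.4  -8.  909. ] [370.7 -73.   35.2]
side0 table z 1.0040980188134654
[389 116  15  18 131] [ 400.5 -347.3   18.5] [ 439.3 -293.5   42. ] [ 428.5 -309.5   37.5]
[ 323  142   33  114 2760] [475.4 -82.   18.1] [558.  122.1 145.2] [516.6  63.6  94.6]
[393 175  33  38 674] [ 336.9 -129.6   22.5] [404.4 -16.7  40.8] [371.9 -63.8  36.1]
[ 288  183   29   62 1074] [563.3 -54.7  18. ] [614.3 111.4  42.7] [588.7  44.1  35.5]
[225 193  23  48 594] [696.2  73.1  18.6] [720.  130.1 107. ] [705.4 116.   71.4]
```

```bash
python3 - <<'E'
from h import *
c,im,d=load('top0'); cv2.imwrite('pics/topz.png',cv2.resize(im[80:310,230:400,::-1],None,fx=3.4,fy=2.6*1,interpolation=cv2.INTER_NEAREST))
E
```

```text
(no output)
```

View pics/topz.png

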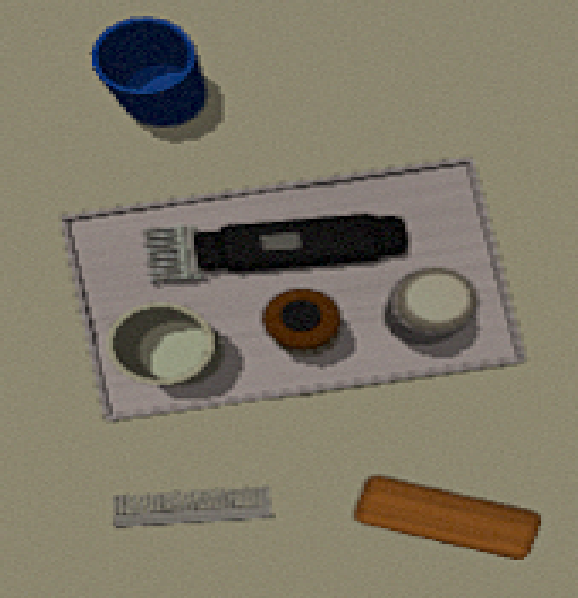

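```bash
cat > m.py <<'E'
from h import *
import sys
np.set_printoptions(precision=1,suppress=True)
def rect(c,mask,z):
    cn=max(cv2.findContours(mask.astype(np.uint8),cv2.RETR_EXTERNAL,cv2.CHAIN_APPROX_NONE)[0],key=cv2.contourArea)
    w=onplane(c,cn.reshape(-1,2),z)[:,:2].astype(np.float32); return cv2.minAreaRect(w)
E
python3 - <<'E'
from m import *
c,im,d=load('top0');P=cloud(c,d);X,Y,Z=P[...,0],P[...,1],P[...,2];ok=d>0
hsv=cv2.cvtColor(im,cv2.COLOR_RGB2HSV);I=im.astype(int)
# tray: blue-ish relative to table
b=I[...,2]-I[...,0]
print('table b',np.median(b[300:320,400:450]),'tray b',b[172,255],b[235,300], im[220,350])
reg=np.zeros((400,640),bool);reg[130:250,240:395]=1
tm=reg&(b>-12); tm=cv2.morphologyEx(tm.astype(np.uint8),cv2.MORPH_OPEN,np.ones((3,3)));tm=cv2.morphologyEx(tm,cv2.MORPH_CLOSE,np.ones((15,15)))
cv2.imwrite('pics/tm.png',tm*255)
print('tray top',rect(c,tm,10))
g=hsv[...,2]
mm=np.zeros((400,640),bool);mm[155:290,125:210]=1; mm&=(g<70)
mm=cv2.morphologyEx(mm.astype(np.uint8),cv2.MORPH_CLOSE,np.ones((7,7))); print('mat',rect(c,mm,4))
cm=np.zeros((400,640),bool);cm[150:256,450:500]=1;cm&=(g<115);cm=cv2.morphologyEx(cm.astype(np.uint8),cv2.MORPH_CLOSE,np.ones((5,5)));cm=cv2.morphologyEx(cm,cv2.MORPH_OPEN,np.ones((9,9)))
cv2.imwrite('pics/cm.png',cm*255);print('cradle',rect(c,cm,13), np.median(g[100:150,450:500]),np.median(g[170:190,465:490]))
pl=np.zeros((400,640),bool);pl[190:230,462:492]=1;pl&=g<35
n,l,s,ce=cv2.connectedComponentsWithStats(pl.astype(np.uint8));i=1+np.argmax(s[1:,4]);print('plate',s[i],onplane(c,[ce[i]],8))
# heights in cradle
for t in('top0','side0'):
    c2,im2,d2=load(t);Q=cloud(c2,d2)
    blk=(Q[...,1]<-270)&(Q[...,1]>-370)&(Q[...,0]>380)&(Q[...,0]<450)&(Q[...,2]>33)&(Q[...,2]<50)
    print(t,'blk',Q[blk].min(0),Q[blk].max(0),np.median(Q[blk],0))
    cr=(Q[...,1]<-270)&(Q[...,1]>-370)&(Q[...,0]>380)&(Q[...,0]<660)&(Q[...,2]>5)&(Q[...,2]<20)
    print(cr.sum(),np.percentile(Q[cr],[0,1,99,100],axis=0), cv2.minAreaRect(Q[cr][:,:2].astype(np.float32)))
    # cylinders slices
    for nm,(x0,x1,y0,y1,z0,z1,zz) in dict(can=(480,570,-95,-40,20,112,0),cancap=(480,570,-95,-40,120,145,0),bot=(480,560,-20,40,20,90,0),botcap=(480,560,-20,40,110,132,0),tum=(470,560,60,130,15,95,0),tumrim=(470,560,55,135,98,109,0)).items():
        k=(Q[...,0]>x0)&(Q[...,0]<x1)&(Q[...,1]>y0)&(Q[...,1]<y1)&(Q[...,2]>z0)&(Q[...,2]<z1)
        q=Q[k]
        if len(q)>10: print(nm,len(q),q.min(0),q.max(0),'circ',np.array(circ(q[:,:2])),'rect',cv2.minEnclosingCircle(q[:,:2].astype(np.float32)))
E
```

```text
table b -29.0 tray b -14 -29 [144 135 129]
tray top ((572.9712524414062, -3.826202392578125), (219.2587890625, 144.16006469726562), 49.94586944580078)
mat ((491.7301940917969, 346.1141357421875), (124.53507995605469, 238.97488403320312), 83.28105163574219)
cradle ((518.7196044921875, -324.1219177246094), (74.5337142944336, 206.0306854248047), 86.71501159667969) 139.0 72.0
plate [467 200  19  19 278] [[ 510.1 -327.1    8. ]]
top0 blk [ 418.  -349.3   33.5] [ 437.6 -296.1   43.2] [ 428.7 -320.6   38.9]
2859 [[ 399.2 -365.4    5. ]
 [ 418.1 -362.2    5.2]
 [ 619.1 -288.4   16.8]
 [ 622.5 -285.4   19.7]] ((510.57757568359375, -325.8349914550781), (74.8089828491211, 223.15476989746094), 87.19339752197266)
can 101 [507.7 -84.7  20.8] [540.6 -40.  111.3] circ [532.6 -65.2  25. ] rect ((528.708251953125, -63.07911682128906), 24.73872947692871)
cancap 479 [508.7 -87.8 120.3] [554.5 -42.5 144.3] circ [531.6 -64.4  16.2] rect ((532.2783203125, -64.75564575195312), 23.651424407958984)
bot 44 [499.9 -12.4  22.3] [517.3  29.   89.6] circ [522.9   9.7  22.9] rect ((514.212890625, 8.359007835388184)
[... 859 characters left out ...]
)
cancap 348 [509.6 -82.  120. ] [555.6 -40.1 144.7] circ [532.4 -58.9  15.8] rect ((532.4423828125, -60.3592414855957), 23.12764549255371)
bot 176 [500.2   8.7  40. ] [546.1  34.2  90. ] circ [523.4  10.1  22.8] rect ((523.1260986328125, 11.791418075561523), 23.07051658630371)
botcap 191 [506.5  -0.9 110. ] [539.   26.9 131.7] circ [522.5  12.3  10.3] rect ((523.0682373046875, 11.628150939941406), 17.990432739257812)
tum 1021 [475.6  62.8  15.1] [534.9 122.1  94.9] circ [505.6  92.6  28. ] rect ((505.6636047363281, 92.6021728515625), 30.294174194335938)
tumrim 292 [475.4  60.3  98.1] [536.4 122.1 109. ] circ [505.8  92.2  28.8] rect ((506.42626953125, 91.24540710449219), 31.479021072387695)
```

```bash
python3 - <<'E'
from m import *
for t in('top0','side0'):
    c,im,d=load(t);Q=cloud(c,d);X,Y,Z=Q[...,0],Q[...,1],Q[...,2]
    g=im.max(2)
    k=(X>555)&(X<625)&(Y>-60)&(Y<130)&(Z>12)&(Z<45)
    dk=k&(g<60)
    q=Q[dk][:,:2].astype(np.float32);print(t,'trim dark',len(q),cv2.minAreaRect(q))
    tp=k&(Z>33); q=Q[tp&(Y<70)]; print('top rect',cv2.minAreaRect(q[:,:2].astype(np.float32)),np.median(q[:,2]))
    mu=q[:,:2].mean(0);w,v=np.linalg.eigh(np.cov(q[:,:2].T));print('pca',mu,np.degrees(np.arctan2(v[1,1],v[0,1])))
    q=Q[k&(Z>8)];a=np.radians(97.5);e=np.array([np.cos(a),np.sin(a)]);s=q[:,:2]@e;print('ext along',np.percentile(s,[0,.5,1,99,99.5,100]))
    # tray rim
    k=(X>400)&(X<640)&(Y>-150)&(Y<170)&(Z>8.5)&(Z<15); q=Q[k&~((X>555)&(X<610)&(Y>-60)&(Y<125))]
    r=cv2.minAreaRect(q[:,:2].astype(np.float32));print('tray',len(q),r)
    # mat & beyond heights
    k=(X>370)&(X<620)&(Y>280)&(Y<410)&(Z>2.6)&(Z<8);print('mat',cv2.minAreaRect(Q[k][:,:2].astype(np.float32)),np.median(Z[(X>450)&(X<530)&(Y>320)&(Y<370)]))
    for y in range(400,520,20):
        k=(abs(Y-y)<8)&(X>300)&(X<640)
        if k.sum()>20: print(y,np.percentile(Z[k],[1,50,99]))
    # cradle block long edges
    k=(X>400)&(X<640)&(Y<-270)&(Y>-380)&(Z>10)&(Z<45); q=Q[k]
    if len(q)>30:
        print('cradle',cv2.minAreaRect(q[:,:2].astype(np.float32)))
        w_=Q[(X>440)&(X<625)&(Y<-270)&(Y>-380)&(Z>5)&(Z<16)]
        for sgn in(1,-1):
            bx=[];by=[]
            for x in range(450,615,8):
                s=w_[abs(w_[:,0]-x)<4]
                if len(s): bx.append(x);by.append((sgn*s[:,1]).max()*sgn)
            p=np.polyfit(bx,by,1);print('edge',sgn,np.degrees(np.arctan(p[0])),np.polyval(p,510))
        b=Q[(X>400)&(X<445)&(Y<-270)&(Y>-380)&(Z>36)&(Z<45)];print('blocktop',cv2.minAreaRect(b[:,:2].astype(np.float32)))
    pl=(g<38)&(X>485)&(X<535)&(Y<-300)&(Y>-355)&(Z>4)&(Z<14)
    print('plate',pl.sum(),Q[pl].mean(0) if pl.any() else '')
E
python3 - <<'E'
import cv2
im=cv2.imread('pics/top0.png');cv2.imwrite('pics/cr.png',cv2.resize(im[150:270,445:510],None,fx=5,fy=5,interpolation=cv2.INTER_NEAREST))
E
```

```text
top0 trim dark 1046 ((588.6209716796875, 38.12249755859375), (184.855224609375, 59.74895477294922), 86.58094024658203)
top rect ((592.6034545898438, 7.606945037841797), (36.64982223510742, 124.46143341064453), 4.7331929206848145) 37.212770415267585
pca [591.7   8.9] 95.03334149679567
ext along [-133.4 -131.3 -130.3   29.7   30.6   46.2]
tray 906 ((556.8914794921875, 19.73230743408203), (175.38778686523438, 269.09881591796875), 9.37095832824707)
mat ((495.05975341796875, 345.060546875), (129.5236053466797, 248.46304321289062), 89.8305435180664) 4.261525788348536
400 [-3.3  2.7  7.4]
420 [-3.3  0.5  5.9]
440 [-3.6  0.3  4.3]
460 [-3.3  0.3  4. ]
480 [-12.1   2.   25.1]
500 [20.5 24.6 28.1]
cradle ((510.48858642578125, -326.15228271484375), (71.02337646484375, 218.81809997558594), 87.94337463378906)
edge 1 -2.868525244643099 -289.3207181446269
edge -1 -1.8825194910992589 -361.10796748921865
blocktop ((428.43170166015625, -322.2348937988281), (51.91195297241211, 17.816051483154297), 85.75589752197266)
plate 280 [ 510.  -327.1    8.2]
side0 trim dark 746 ((591.1087646484375, 27.8847579956
[... 203 characters left out ...]
.4  15.2] 94.68669195749118
ext along [-131.3 -128.  -126.7   32.1   32.9   46. ]
tray 590 ((557.4799194335938, 18.722885131835938), (175.353515625, 274.355224609375), 9.218613624572754)
mat ((494.59515380859375, 344.46429443359375), (249.07333374023438, 129.06802368164062), 0.10705448687076569) 4.4026551339350135
400 [-1.8  2.2  6.8]
420 [-2.3  0.4  2.9]
cradle ((509.4715576171875, -325.2152099609375), (70.36856842041016, 218.31944274902344), 86.83003997802734)
edge 1 -3.1192951596402643 -289.6468957135054
edge -1 -2.587092475053085 -358.490226701422
blocktop ((429.3039855957031, -321.7226867675781), (51.93987274169922, 17.569963455200195), 86.72384643554688)
plate 93 [ 510.7 -328.5    8. ]
```

View pics/cr.png

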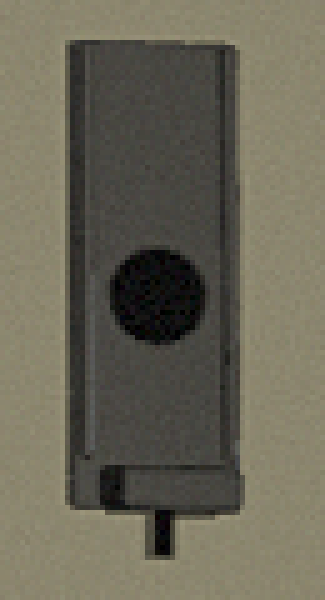

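```bash
cat > g.py <<'E'
# usage: python3 g.py x y z [yawdeg]  -> tool deltas to target
from h import *
import sys
s=manip.read_state();R=Rm(s['eef_rot']);p=s['eef_pos']
a=[float(v) for v in sys.argv[1:]]
np.set_printoptions(precision=2,suppress=True)
print('t',round(s['clock'],2),'pos',p,'yaw',np.degrees(s['eef_rot'][2]).round(2),'F',s['wrist_force'],'gap',round(s['finger_gap'],1),'j',s['joints'])
if len(a)>=3:
    if len(a)>3:
        dy=a[3]-np.degrees(s['eef_rot'][2]); dy=(dy+180)%360-180
        print('turn',-dy)
        if len(a)>4: R=Ro.from_euler('z',dy,degrees=True).as_matrix()@R
    print('shift cm',R.T@(np.array(a[:3])-p)/10)
E
echo
```

Call:
{"name": "carry_out", "arguments": {
  "deltas": [
    [[0,0,0],6.8,1],
    [[0,0,0],6.8,1],
    [[0,0,0],6.8,1],
    [[0,0,0],6.8,1],
    [[0,0,0],6.8,1],
    [[0,0,0],6.8,1],
    [[0,0,0],6.8,1],
    [[0,0,0],6.8,1],
    [[0,0,0],6.8,1],
    [[0,0,0],0,1]
  ],
  "grip_force": 20
}}

```text
clock: 0.98
eef_pos: [184.8, 517.9, 196.1]
eef_rot: [-3.141, 0.0, 1.725]
wrist_force: [0.2, -0.8, 0.9]
finger_gap: 93.7
```

```bash
python3 g.py 505.5 91.2 196
```

```text
t 0.98 pos [184.83 517.91 196.13] yaw 98.83 F [ 0.21 -0.84  0.94] gap 93.7 j [ 1.16  0.3   1.52 -0.    1.32  1.01]
shift cm [-47.09  25.14   0.02]
```

Call:
{"name": "carry_out", "arguments": {
  "deltas": [
    [[-1.05,0.6,0],0,1],
    [[-2.5,1.33,0],0,1],
    [[-2.5,1.33,0],0,1],
    [[-2.5,1.33,0],0,1],
    [[-2.5,1.33,0],0,1],
    [[-2.5,1.33,0],0,1],
    [[-2.5,1.33,0],0,1],
    [[-2.5,1.33,0],0,1],
    [[-2.5,1.33,0],0,1],
    [[-2.5,1.33,0],0,1],
    [[-2.5,1.33,0],0,1],
    [[-2.5,1.33,0],0,1],
    [[-2.5,1.33,0],0,1],
    [[-2.5,1.33,0],0,1],
    [[-2.5,1.33,0],0,1],
    [[-2.5,1.33,0],0,1],
    [[-2.5,1.33,0],0,1],
    [[-2.5,1.33,0],0,1],
    [[-2.5,1.33,0],0,1],
    [[-1.0,0.55,0],0,1]
  ]
}}

```text
clock: 2.65
eef_pos: [508.5, 90.4, 196.1]
eef_rot: [-3.141, 0.0, 1.733]
wrist_force: [-0.1, 0.1, -1.0]
finger_gap: 94.1
```

Call:
{"name": "carry_out", "arguments": {
  "deltas": [
    [[0,0,0],0,1],
    [[0,0,0],0,1],
    [[0,0,0],0,1]
  ]
}}

```text
clock: 2.9
eef_pos: [506.8, 94.1, 196.4]
eef_rot: [-3.141, -0.0, 1.733]
wrist_force: [-0.3, -0.7, 0.3]
finger_gap: 93.9
```

```bash
python3 g.py 505.5 91.2 75; python3 -c "
from h import *
snap('wrist','w1');snap('top','t1')"
```

```text
t 2.9 pos [506.79  94.11 196.37] yaw 99.27 F [-0.25 -0.71  0.3 ] gap 93.9 j [ 0.11  0.22  1.62  0.    1.3  -0.05]
shift cm [-0.27 -0.17 12.14]
```

View pics/w1.png

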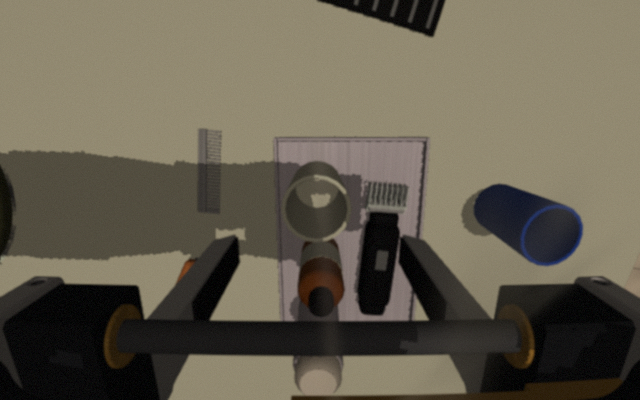

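```bash
python3 - <<'E'
from m import *
c,im,d=load('w1');Q=cloud(c,d);X,Y,Z=Q[...,0],Q[...,1],Q[...,2]
k=(X>465)&(X<560)&(Y>55)&(Y<135)&(Z>100)&(Z<110);q=Q[k];print(len(q),circ(q[:,:2]),cv2.minEnclosingCircle(q[:,:2].astype(np.float32)),q[:,2].max())
k=(X>480)&(X<545)&(Y>60)&(Y<125)&(Z>15)&(Z<97);q=Q[k];print(len(q),circ(q[:,:2]))
# can cap and trimmer
k=(X>560)&(X<625)&(Y>-60)&(Y<130)&(Z>31)&(Z<45)&(im.max(2)<70);q=Q[k];print('trim',cv2.minAreaRect(q[:,:2].astype(np.float32)),np.median(q[:,2]))
E
```

```text
1147 (np.float64(505.776645811131), np.float64(90.16953779168921), np.float64(28.5614876140219)) ((505.7665100097656, 89.56352996826172), 30.921762466430664) 109.48914036516919
2035 (np.float64(505.5547454486951), np.float64(91.50761270281691), np.float64(27.6160877481357))
trim ((591.6952514648438, 11.129104614257812), (37.28610610961914, 130.63612365722656), 3.774707078933716) 36.91801188364508
```

Call:
{"name": "carry_out", "arguments": {
  "deltas": [
    [[-0.3,-0.15,0.5],0,1],
    [[0,0,1.5],0,1],
    [[0,0,1.5],0,1],
    [[0,0,1.5],0,1],
    [[0,0,1.5],0,1],
    [[0,0,1.5],0,1],
    [[0,0,1.5],0,1],
    [[0,0,1.2],0,1],
    [[0,0,0.8],0,1],
    [[0,0,0.4],0,1],
    [[0,0,0],0,1],
    [[0,0,0],0,1]
  ]
}}

```text
clock: 4.0
eef_pos: [506.6, 90.3, 77.7]
eef_rot: [3.141, 0.0, 1.731]
wrist_force: [0.1, -0.3, -0.4]
finger_gap: 93.8
```

Call:
{"name": "carry_out", "arguments": {
  "deltas": [
    [[0,0,0],0,0.75],
    [[0,0,0],0,0.7],
    [[0,0,0],0,0.6],
    [[0,0,0],0,0.5],
    [[0,0,0],0,0.5],
    [[0,0,0],0,0.5],
    [[0,0,0],0,0.5],
    [[0,0,0],0,0.5]
  ],
  "grip_force": 20
}}

```text
clock: 4.67
eef_pos: [506.4, 90.2, 77.4]
eef_rot: [-3.141, 0.0, 1.731]
wrist_force: [-1.7, 0.3, 2.2]
finger_gap: 59.7
```

Call:
{"name": "carry_out", "arguments": {
  "deltas": [
    [[0,0,-0.2],0,0.5],
    [[0,0,-0.5],0,0.5],
    [[0,0,-0.8],3,0.5],
    [[0,0,-0.8],-5,0.5],
    [[0,0,-0.8],-7,0.5],
    [[0,0,-0.8],-7,0.5],
    [[0,0,-0.8],-7,0.5],
    [[0,0,-0.6],-7,0.5],
    [[0,0,-0.4],-7,0.5],
    [[0,0,-0.3],-7,0.5],
    [[0,0,0],-7,0.5],
    [[0,0,0],-7,0.5],
    [[0,0,0],-7,0.5],
    [[0,0,0],-6,0.5],
    [[0,0,0],-3,0.5],
    [[0,0,0],0,0.5],
    [[0,0,0],0,0.5]
  ]
}}

```text
clock: 6.08
eef_pos: [506.4, 90.2, 137.5]
eef_rot: [-3.142, -0.0, 3.02]
wrist_force: [0.2, -0.0, -2.9]
finger_gap: 60.3
```

```bash
python3 g.py 567.2 337.2 137.4
```

```text
t 6.08 pos [506.42  90.22 137.48] yaw 173.04 F [ 0.23 -0.03 -2.86] gap 60.3 j [ 0.11  0.28  1.69  0.    1.17 -1.34]
shift cm [-3.04 25.25  0.01]
```

Call:
{"name": "carry_out", "arguments": {
  "deltas": [
    [[-0.2,0.5,0],0,0.5],
    [[-0.2,1.2,0],0,0.5],
    [[-0.2,1.8,0],0,0.5],
    [[-0.2,2.2,0],0,0.5],
    [[-0.2,2.2,0],0,0.5],
    [[-0.2,2.2,0],0,0.5],
    [[-0.2,2.2,0],0,0.5],
    [[-0.2,2.2,0],0,0.5],
    [[-0.2,2.2,0],0,0.5],
    [[-0.2,2.2,0],0,0.5],
    [[-0.2,2.2,0],0,0.5],
    [[-0.2,1.8,0],0,0.5],
    [[-0.2,1.2,0],0,0.5],
    [[-0.2,0.75,0],0,0.5],
    [[-0.2,0.4,0],0,0.5],
    [[0,0,0],0,0.5],
    [[0,0,0],0,0.5],
    [[0,0,0],0,0.5]
  ]
}}

```text
clock: 7.58
eef_pos: [566.4, 336.8, 137.4]
eef_rot: [-3.142, 0.0, 3.021]
wrist_force: [-0.5, 0.1, -2.7]
finger_gap: 59.9
```

Call:
{"name": "carry_out", "arguments": {
  "deltas": [
    [[0,0,0.4],0,0.5],
    [[0,0,0.8],0,0.5],
    [[0,0,1.0],0,0.5],
    [[0,0,1.0],0,0.5],
    [[0,0,1.0],0,0.5],
    [[0,0,0.6],0,0.5],
    [[0,0,0.4],0,0.5],
    [[0,0,0.3],0,0.5],
    [[0,0,0.2],0,0.5],
    [[0,0,0.15],0,0.5],
    [[0,0,0],0,0.5],
    [[0,0,0],0,0.5]
  ]
}}

```text
clock: 8.58
eef_pos: [566.4, 337.4, 79.1]
eef_rot: [3.141, 0.0, 3.022]
wrist_force: [-0.1, -0.0, -2.0]
finger_gap: 60.0
```

```bash
python3 g.py 567.2 337.2 77.4; python3 -c "
from h import *
snap('side','s2')"
```

```text
t 8.58 pos [566.43 337.43  79.13] yaw 173.16 F [-0.14 -0.   -1.95] gap 60.0 j [ 0.48  0.65  1.29  0.    1.2  -0.97]
shift cm [-0.08 -0.01  0.17]
```

View pics/s2.png

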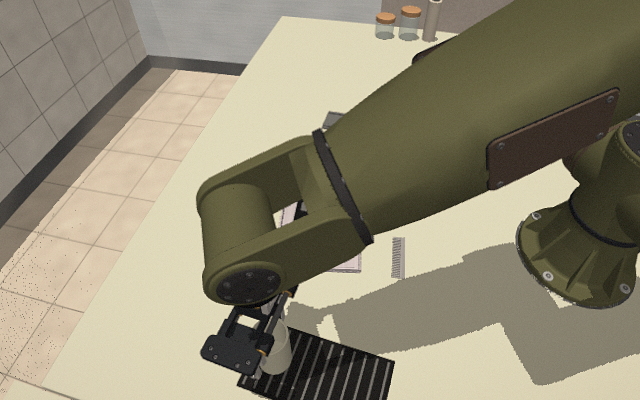

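Call:
{"name": "carry_out", "arguments": {
  "deltas": [
    [[0,0,0.1],0,0.5],
    [[0,0,0.05],0,0.5],
    [[0,0,0.03],0,0.5],
    [[0,0,0],0,0.5],
    [[0,0,0],0,0.5]
  ]
}}

```text
clock: 9.05
eef_pos: [566.5, 337.4, 77.5]
eef_rot: [3.141, 0.001, 3.022]
wrist_force: [-0.6, -1.6, 2.6]
finger_gap: 60.1
```

Call:
{"name": "carry_out", "arguments": {
  "deltas": [
    [[0,0,0],0,0.7],
    [[0,0,0],0,0.8],
    [[0,0,0],0,0.95],
    [[0,0,0],0,1],
    [[0,0,-0.5],0,1],
    [[0,0,-1.5],0,1],
    [[0,0,-1.8],0,1],
    [[0,0,-1.8],0,1],
    [[0,0,-1.8],0,1],
    [[0,0,-1.8],0,1],
    [[0,0,-1.5],7,1],
    [[0,0,-0.8],7,1],
    [[0,0,0],7,1],
    [[0,0,0],7,1],
    [[0,0,0],7,1],
    [[0,0,0],7,1],
    [[0,0,0],7,1],
    [[0,0,0],7,1],
    [[0,0,0],7,1],
    [[0,0,0],7,1]
  ]
}}

```text
clock: 10.72
eef_pos: [566.3, 337.4, 192.5]
eef_rot: [3.141, -0.0, 1.794]
wrist_force: [0.2, -0.3, -0.6]
finger_gap: 94.0
```

Call:
{"name": "carry_out", "arguments": {
  "deltas": [
    [[0,0,0],4,1],
    [[0,0,0],0,1]
  ]
}}

```text
clock: 10.88
eef_pos: [566.3, 337.4, 192.4]
eef_rot: [3.141, -0.0, 1.727]
wrist_force: [-0.1, -0.6, -0.9]
finger_gap: 94.0
```

```bash
python3 g.py 523 10 192; python3 -c "
from h import *
snap('wrist','w2')"
```

```text
t 10.88 pos [566.34 337.36 192.43] yaw 98.97 F [-0.08 -0.6  -0.9 ] gap 94.0 j [0.48 0.55 1.18 0.   1.41 0.33]
shift cm [-31.66  -9.38   0.04]
```

View pics/w2.png

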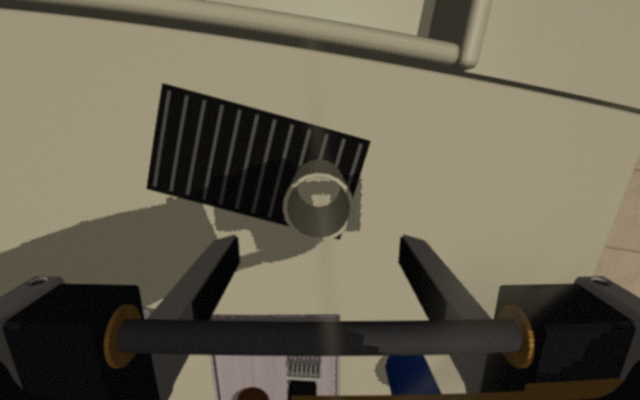

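```bash
python3 - <<'E'
from m import *
c,im,d=load('w2');Q=cloud(c,d);X,Y,Z=Q[...,0],Q[...,1],Q[...,2]
k=(X>530)&(X<610)&(Y>290)&(Y<380)&(Z>15)&(Z<100);q=Q[k];print(len(q),circ(q[:,:2]))
cor=onplane(c,[[164,84],[369,141],[149,187],[340,238]],4);print(cor)
c,im,d=load('top0');print(onplane(c,[[149,168],[201,173],[134,276],[187,281]],4))
E
```

```text
2205 (np.float64(566.6580420997296), np.float64(337.30310463154177), np.float64(27.626951239654613))
[[382.7 419.6   4. ]
 [616.1 392.9   4. ]
 [369.8 300.7   4. ]
 [603.8 273.    4. ]]
[[616.5 390.1   4. ]
 [602.2 271.    4. ]
 [377.9 418.9   4. ]
 [366.5 299.9   4. ]]
```

Call:
{"name": "carry_out", "arguments": {
  "deltas": [
    [[-1.0,-0.3,0],0,1],
    [[-2.4,-0.7,0],0,1],
    [[-2.4,-0.7,0],0,1],
    [[-2.4,-0.7,0],0,1],
    [[-2.4,-0.7,0],0,1],
    [[-2.4,-0.7,0],0,1],
    [[-2.4,-0.7,0],0,1],
    [[-2.4,-0.7,0],0,1],
    [[-2.4,-0.7,0],0,1],
    [[-2.4,-0.7,0],0,1],
    [[-2.4,-0.7,0],0,1],
    [[-2.4,-0.7,0],0,1],
    [[-2.4,-0.7,0],0,1],
    [[-1.3,-0.5,0],0,1],
    [[-0.6,-0.2,0],0,1],
    [[0,0,0],0,1],
    [[0,0,0],0,1],
    [[0,0,0],0,1]
  ]
}}

```text
clock: 12.43
eef_pos: [524.0, 10.1, 192.1]
eef_rot: [3.141, -0.0, 1.732]
wrist_force: [-0.7, -0.4, 0.2]
finger_gap: 94.1
```

```bash
python3 -c "
from m import *
c,im,d=snap('wrist','w3');Q=cloud(c,d);X,Y,Z=Q[...,0],Q[...,1],Q[...,2]
for n,x0,x1,y0,y1,z0,z1 in (('bot',490,556,-25,42,12,98),('cap',490,556,-25,42,105,128),('can',500,570,-100,-35,12,112)):
    q=Q[(X>x0)&(X<x1)&(Y>y0)&(Y<y1)&(Z>z0)&(Z<z1)]
    if len(q)>20: print(n,len(q),np.array(circ(q[:,:2])))
"; python3 g.py 523 10 84
```

```text
bot 551 [523.2   8.8  22.9]
cap 1136 [523.4   8.3  16.6]
can 1591 [532.6 -66.1  24.9]
t 12.48 pos [524.02  10.23 192.03] yaw 99.24 F [-0.04  0.07  0.53] gap 94.3 j [-0.05  0.25  1.6   0.    1.3  -0.21]
shift cm [-0.01 -0.1  10.8 ]
```

View pics/w3.png

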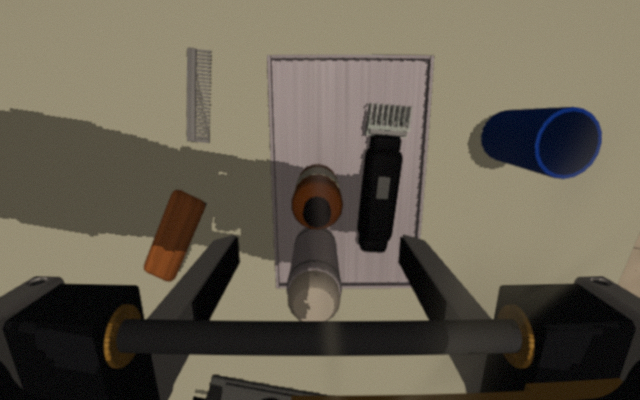

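Call:
{"name": "carry_out", "arguments": {
  "deltas": [
    [[-0.05,-0.1,0.5],0,1],
    [[0,0,1.5],0,1],
    [[0,0,1.5],0,1],
    [[0,0,1.5],0,1],
    [[0,0,1.5],0,1],
    [[0,0,1.5],0,1],
    [[0,0,1.3],0,1],
    [[0,0,1.0],0,1],
    [[0,0,0.5],0,0.8],
    [[0,0,0.2],0,0.7],
    [[0,0,0],0,0.55],
    [[0,0,0],0,0.5],
    [[0,0,0],0,0.4],
    [[0,0,0],0,0.4],
    [[0,0,0],0,0.4],
    [[0,0,0],0,0.4],
    [[0,0,0],0,0.4],
    [[0,0,0],0,0.4]
  ],
  "grip_force": 20
}}

```text
clock: 13.98
eef_pos: [523.2, 8.7, 82.3]
eef_rot: [3.141, 0.0, 1.731]
wrist_force: [-1.3, -0.6, 3.6]
finger_gap: 45.5
```

Call:
{"name": "carry_out", "arguments": {
  "deltas": [
    [[0,0,-0.2],0,0.4],
    [[0,0,-0.5],0,0.4],
    [[0,0,-0.8],-3,0.4],
    [[0,0,-0.8],-5,0.4],
    [[0,0,-0.8],-7,0.4],
    [[0,0,-0.8],-7,0.4],
    [[0,0,-0.8],-7,0.4],
    [[0,0,-0.6],-7,0.4],
    [[0,0,-0.4],-7,0.4],
    [[0,0,-0.3],-7,0.4],
    [[0,0,0],-7,0.4],
    [[0,0,0],-7,0.4],
    [[0,0,0],-6,0.4],
    [[0,0,0],-3,0.4],
    [[0,0,0],-1,0.4],
    [[0,0,0],0,0.4],
    [[0,0,0],0,0.4]
  ]
}}

```text
clock: 15.4
eef_pos: [523.0, 8.8, 142.1]
eef_rot: [3.142, -0.0, 3.02]
wrist_force: [0.6, 0.5, -2.2]
finger_gap: 45.2
```

```bash
python3 g.py 491.7 346.1 142.3
```

```text
t 15.4 pos [523.02   8.78 142.11] yaw 173.05 F [ 0.62  0.48 -2.18] gap 45.2 j [-0.05  0.29  1.66  0.    1.19 -1.5 ]
shift cm [ 7.19 33.11 -0.02]
```

Call:
{"name": "carry_out", "arguments": {
  "deltas": [
    [[0.4,0.5,0],0,0.4],
    [[0.4,1.2,0],0,0.4],
    [[0.4,1.8,0],0,0.4],
    [[0.4,2.2,0],0,0.4],
    [[0.4,2.2,0],0,0.4],
    [[0.4,2.2,0],0,0.4],
    [[0.4,2.2,0],0,0.4],
    [[0.4,2.2,0],0,0.4],
    [[0.4,2.2,0],0,0.4],
    [[0.4,2.2,0],0,0.4],
    [[0.4,2.2,0],0,0.4],
    [[0.4,2.2,0],0,0.4],
    [[0.4,2.2,0],0,0.4],
    [[0.4,2.2,0],0,0.4],
    [[0.4,2.0,0],0,0.4],
    [[0.4,1.5,0],0,0.4],
    [[0.4,1.0,0],0,0.4],
    [[0.4,0.6,0],0,0.4],
    [[0,0.3,0],0,0.4],
    [[0,0,0],0,0.4]
  ]
}}

```text
clock: 17.07
eef_pos: [490.9, 346.1, 142.1]
eef_rot: [-3.142, 0.0, 3.022]
wrist_force: [0.5, -0.4, -1.3]
finger_gap: 45.7
```

Call:
{"name": "carry_out", "arguments": {
  "deltas": [
    [[0,0,0.4],0,0.4],
    [[0,0,0.8],0,0.4],
    [[0,0,1.0],0,0.4],
    [[0,0,1.0],0,0.4],
    [[0,0,1.0],0,0.4],
    [[0,0,0.6],0,0.4],
    [[0,0,0.4],0,0.4],
    [[0,0,0.3],0,0.4],
    [[0,0,0.2],0,0.4],
    [[0,0,0.15],0,0.4],
    [[0,0,0],0,0.4],
    [[0,0,0],0,0.4]
  ]
}}

```text
clock: 18.07
eef_pos: [491.1, 346.1, 83.8]
eef_rot: [3.141, 0.0, 3.022]
wrist_force: [-0.5, 0.7, -2.6]
finger_gap: 45.6
```

Call:
{"name": "carry_out", "arguments": {
  "deltas": [
    [[0,0,0.08],0,0.4],
    [[0,0,0.05],0,0.4],
    [[0,0,0.03],0,0.4],
    [[0,0,0],0,0.4],
    [[0,0,0],0,0.4]
  ]
}}

```text
clock: 18.48
eef_pos: [491.2, 346.1, 82.3]
eef_rot: [3.141, 0.001, 3.022]
wrist_force: [-0.6, -0.9, 2.4]
finger_gap: 45.4
```

Call:
{"name": "carry_out", "arguments": {
  "deltas": [
    [[0,0,0],0,0.55],
    [[0,0,0],0,0.7],
    [[0,0,0],0,0.9],
    [[0,0,0],0,1],
    [[0,0,-0.5],0,1],
    [[0,0,-1.5],0,1],
    [[0,0,-1.8],0,1],
    [[0,0,-1.8],0,1],
    [[0,0,-1.8],0,1],
    [[0,0,-1.8],0,1],
    [[0,0,-1.5],7,1],
    [[0,0,-0.8],7,1],
    [[0,0,0],7,1],
    [[0,0,0],7,1],
    [[0,0,0],7,1],
    [[0,0,0],7,1],
    [[0,0,0],7,1],
    [[0,0,0],7,1],
    [[0,0,0],7,1],
    [[0,0,0],7,1]
  ]
}}

```text
clock: 20.15
eef_pos: [491.0, 346.0, 197.4]
eef_rot: [3.141, -0.0, 1.794]
wrist_force: [0.4, -0.3, 0.1]
finger_gap: 94.1
```

Call:
{"name": "carry_out", "arguments": {
  "deltas": [
    [[0,0,0],4,1],
    [[0,0,0],0,1],
    [[0,0,0],0,1]
  ]
}}

```text
clock: 20.4
eef_pos: [491.0, 346.0, 197.2]
eef_rot: [3.141, -0.0, 1.733]
wrist_force: [0.5, 0.5, 0.5]
finger_gap: 94.0
```

```bash
python3 g.py 532.7 -65.4 200
```

```text
t 20.4 pos [490.99 346.01 197.2 ] yaw 99.31 F [0.52 0.49 0.47] gap 94.0 j [0.55 0.41 1.37 0.   1.36 0.39]
shift cm [-41.27  -2.54  -0.28]
```

Call:
{"name": "carry_out", "arguments": {
  "deltas": [
    [[-1.0,-0.15,0],0,1],
    [[-2.4,-0.15,0],0,1],
    [[-2.4,-0.15,0],0,1],
    [[-2.4,-0.15,0],0,1],
    [[-2.4,-0.15,0],0,1],
    [[-2.4,-0.15,0],0,1],
    [[-2.4,-0.15,0],0,1],
    [[-2.4,-0.15,0],0,1],
    [[-2.4,-0.15,0],0,1],
    [[-2.4,-0.15,0],0,1],
    [[-2.4,-0.15,0],0,1],
    [[-2.4,-0.15,0],0,1],
    [[-2.4,-0.15,0],0,1],
    [[-2.4,-0.15,0],0,1],
    [[-2.4,-0.15,0],0,1],
    [[-2.4,-0.15,0],0,1],
    [[-2.4,-0.15,0],0,1],
    [[-1.3,0,0],0,1],
    [[-0.6,0,0],0,1],
    [[0,0,0],0,1]
  ]
}}

```text
clock: 22.07
eef_pos: [531.5, -66.5, 196.9]
eef_rot: [-3.141, -0.0, 1.73]
wrist_force: [0.5, 0.8, -0.9]
finger_gap: 94.3
```

Call:
{"name": "carry_out", "arguments": {
  "deltas": [
    [[0,0,0],0,1],
    [[0,0,0],0,1]
  ]
}}

```text
clock: 22.23
eef_pos: [531.5, -64.8, 197.0]
eef_rot: [3.142, -0.0, 1.732]
wrist_force: [-0.1, -0.3, 0.9]
finger_gap: 94.2
```

```bash
python3 -c "
from m import *
c,im,d=snap('wrist','w4');Q=cloud(c,d);X,Y,Z=Q[...,0],Q[...,1],Q[...,2]
for n,x0,x1,y0,y1,z0,z1 in (('can',500,570,-100,-30,12,112),('cap',500,570,-100,-35,120,128)):
    q=Q[(X>x0)&(X<x1)&(Y>y0)&(Y<y1)&(Z>z0)&(Z<z1)]
    if len(q)>20: print(n,len(q),np.array(circ(q[:,:2])))
k=(X>560)&(X<625)&(Y>-70)&(Y<60)&(Z>31)&(Z<45)&(im.max(2)<70);q=Q[k];print('trim',cv2.minAreaRect(q[:,:2].astype(np.float32)),np.median(q[:,2]))
"; python3 g.py 532.7 -65.4 93
```

```text
can 691 [532.7 -66.   24.9]
cap 128 [532.6 -66.   22.5]
trim ((592.7705688476562, 2.9282913208007812), (37.081153869628906, 116.34163665771484), 4.505273818969727) 37.10397013057252
t 22.28 pos [531.51 -64.81 196.98] yaw 99.24 F [-0.69  0.    0.15] gap 94.0 j [-0.19  0.27  1.56  0.    1.31 -0.35]
shift cm [-0.08  0.11 10.4 ]
```

View pics/w4.png

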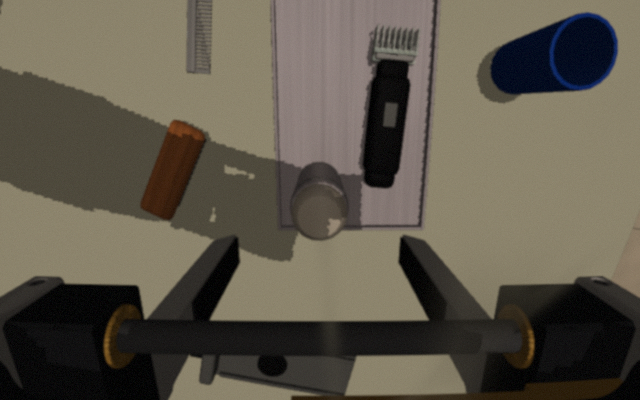

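Call:
{"name": "carry_out", "arguments": {
  "deltas": [
    [[-0.1,0.1,0.5],0,1],
    [[0,0,1.5],0,1],
    [[0,0,1.5],0,1],
    [[0,0,1.5],0,1],
    [[0,0,1.5],0,1],
    [[0,0,1.5],0,1],
    [[0,0,1.1],0,1],
    [[0,0,0.8],0,1],
    [[0,0,0.4],0,0.8],
    [[0,0,0.1],0,0.7],
    [[0,0,0],0,0.6],
    [[0,0,0],0,0.5],
    [[0,0,0],0,0.45],
    [[0,0,0],0,0.45],
    [[0,0,0],0,0.45],
    [[0,0,0],0,0.45],
    [[0,0,0],0,0.45],
    [[0,0,0],0,0.45]
  ],
  "grip_force": 20
}}

```text
clock: 23.78
eef_pos: [532.8, -66.7, 93.2]
eef_rot: [3.141, 0.0, 1.731]
wrist_force: [-1.5, 0.0, 4.2]
finger_gap: 49.4
```

Call:
{"name": "carry_out", "arguments": {
  "deltas": [
    [[0,0,-0.2],0,0.45],
    [[0,0,-0.5],0,0.45],
    [[0,0,-0.8],-3,0.45],
    [[0,0,-0.8],-5,0.45],
    [[0,0,-0.8],-7,0.45],
    [[0,0,-0.8],-7,0.45],
    [[0,0,-0.8],-7,0.45],
    [[0,0,-0.6],-7,0.45],
    [[0,0,-0.4],-7,0.45],
    [[0,0,-0.3],-7,0.45],
    [[0,0,0],-7,0.45],
    [[0,0,0],-7,0.45],
    [[0,0,0],-6,0.45],
    [[0,0,0],-3,0.45],
    [[0,0,0],-1,0.45],
    [[0,0,0],0,0.45],
    [[0,0,0],0,0.45]
  ]
}}

```text
clock: 25.2
eef_pos: [532.7, -66.6, 153.0]
eef_rot: [3.142, -0.0, 3.02]
wrist_force: [0.6, -0.1, -2.7]
finger_gap: 49.9
```

```bash
python3 g.py 416.2 355 153
```

```text
t 25.2 pos [532.67 -66.59 152.97] yaw 173.05 F [ 0.59 -0.15 -2.65] gap 49.9 j [-0.19  0.31  1.61  0.    1.22 -1.64]
shift cm [16.66 40.44  0.  ]
```

Call:
{"name": "carry_out", "arguments": {
  "deltas": [
    [[0.3,0.7,0],0,0.45],
    [[0.6,1.5,0],0,0.45],
    [[1.03,2.5,0],0,0.45],
    [[1.03,2.5,0],0,0.45],
    [[1.03,2.5,0],0,0.45],
    [[1.03,2.5,0],0,0.45],
    [[1.03,2.5,0],0,0.45],
    [[1.03,2.5,0],0,0.45],
    [[1.03,2.5,0],0,0.45],
    [[1.03,2.5,0],0,0.45],
    [[1.03,2.5,0],0,0.45],
    [[1.03,2.5,0],0,0.45],
    [[1.03,2.5,0],0,0.45],
    [[1.03,2.5,0],0,0.45],
    [[1.03,2.5,0],0,0.45],
    [[0.8,2.0,0],0,0.45],
    [[0.65,1.6,0],0,0.45],
    [[0.5,1.2,0],0,0.45],
    [[0.3,0.7,0],0,0.45],
    [[0.1,0.25,0],0,0.45]
  ]
}}

```text
clock: 26.87
eef_pos: [415.2, 355.6, 152.9]
eef_rot: [-3.142, -0.0, 3.023]
wrist_force: [0.4, 0.2, -1.3]
finger_gap: 49.6
```

Call:
{"name": "carry_out", "arguments": {
  "deltas": [
    [[0,0,0],0,0.45],
    [[0,0,0.4],0,0.45],
    [[0,0,0.8],0,0.45],
    [[0,0,1.0],0,0.45],
    [[0,0,1.0],0,0.45],
    [[0,0,1.0],0,0.45],
    [[0,0,0.6],0,0.45],
    [[0,0,0.4],0,0.45],
    [[0,0,0.3],0,0.45],
    [[0,0,0.2],0,0.45],
    [[0,0,0.15],0,0.45],
    [[0,0,0],0,0.45],
    [[0,0,0],0,0.45]
  ]
}}

```text
clock: 27.95
eef_pos: [415.8, 354.9, 94.7]
eef_rot: [3.141, 0.0, 3.022]
wrist_force: [-0.1, -0.1, -2.7]
finger_gap: 49.4
```

Call:
{"name": "carry_out", "arguments": {
  "deltas": [
    [[0,0,0.06],0,0.45],
    [[0,0,0.04],0,0.45],
    [[0,0,0.02],0,0.45],
    [[0,0,0],0,0.45],
    [[0,0,0],0,0.45]
  ]
}}

```text
clock: 28.37
eef_pos: [415.7, 354.8, 93.3]
eef_rot: [3.142, 0.0, 3.022]
wrist_force: [0.8, 1.1, -2.0]
finger_gap: 49.2
```

Call:
{"name": "carry_out", "arguments": {
  "deltas": [
    [[0,0,0.04],0,0.45],
    [[0,0,0.02],0,0.45],
    [[0,0,0],0,0.45],
    [[0,0,0],0,0.45]
  ]
}}

```text
clock: 28.7
eef_pos: [416.0, 354.9, 93.2]
eef_rot: [3.141, 0.001, 3.022]
wrist_force: [-0.3, -2.3, 4.8]
finger_gap: 49.8
```

Contact. Release and rise; the trimmer is next.

Call:
{"name": "carry_out", "arguments": {
  "deltas": [
    [[0,0,0],0,0.6],
    [[0,0,0],0,0.75],
    [[0,0,0],0,0.9],
    [[0,0,0],0,1],
    [[0,0,-0.5],0,1],
    [[0,0,-1.5],0,1],
    [[0,0,-1.8],0,1],
    [[0,0,-1.8],0,1],
    [[0,0,-1.8],0,1],
    [[0,0,-1.5],0,1],
    [[0,0,-1.2],7,1],
    [[0,0,-0.8],7,1],
    [[0,0,0],7,1],
    [[0,0,0],7,1],
    [[0,0,0],7,1],
    [[0,0,0],7,1],
    [[0,0,0],7,1],
    [[0,0,0],7,1],
    [[0,0,0],7,1],
    [[0,0,0],7,1]
  ]
}}

```text
clock: 30.37
eef_pos: [415.7, 354.9, 202.0]
eef_rot: [3.141, -0.0, 1.794]
wrist_force: [-0.1, -0.2, 0.0]
finger_gap: 94.0
```

Call:
{"name": "carry_out", "arguments": {
  "deltas": [
    [[0,0,0],7,1],
    [[0,0,0],1,0.8],
    [[0,0,0],0,0.62]
  ]
}}

```text
clock: 30.62
eef_pos: [415.7, 354.8, 201.9]
eef_rot: [3.141, -0.0, 1.663]
wrist_force: [0.4, -0.1, -0.6]
finger_gap: 84.0
```

```bash
python3 g.py 590 20 200; python3 -c "
from m import *
c,im,d=snap('top','t5');c2,_,_=snap('side','s5')
for t in('t5','s5'):
    c,im,d=load(t);Q=cloud(c,d);X,Y,Z=Q[...,0],Q[...,1],Q[...,2]
    R=(X>560)&(X<625)&(Y>-70)&(Y<130)
    q=Q[R&(Z>33)&(Z<42)&(im.max(2)<75)&(Y<70)];r=cv2.minAreaRect(q[:,:2].astype(np.float32));print(t,len(q),r)
    a=np.radians(94.6);e=np.array([np.cos(a),np.sin(a)]);n=np.array([-e[1],e[0]])
    q=Q[R&(Z>10)&(Z<42)];s=q[:,:2]@e;print('along',np.percentile(s,[0,.3,1,99,99.7,100]))
    hs=q[(q[:,2]>30)];ss=hs[:,:2]@e;tail=s.min()
    for lo,hi in((25,50),(50,75),(75,100),(30,105)):
        w=hs[(ss>tail+lo)&(ss<tail+hi)][:,:2]@n;print(lo,hi,w.min(),w.max(),(w.min()+w.max())/2)
"
```

```text
t 30.62 pos [415.69 354.83 201.88] yaw 95.29 F [ 0.37 -0.05 -0.57] gap 84.0 j [ 0.64  0.29  1.52 -0.    1.33  0.55]
shift cm [-34.95  14.27   0.19]
t5 810 ((592.1475830078125, 8.139995574951172), (36.29747009277344, 123.44624328613281), 5.143194198608398)
along [-103.4 -102.1 -100.8   59.5   60.7   78.5]
25 50 -610.2254166333998 -572.713540619959 -591.4694786266793
50 75 -609.9901239513065 -572.4612848084537 -591.2257043798801
75 100 -609.8040150662156 -572.2227837360201 -591.0133994011178
30 105 -610.2254166333998 -572.2227837360201 -591.22410018471
s5 575 ((592.4258422851562, 10.620445251464844), (37.014373779296875, 119.03844451904297), 4.8397088050842285)
along [-101.2  -99.4  -97.6   62.2   62.8   78.6]
25 50 -610.8636140871345 -572.5331619374493 -591.6983880122918
50 75 -610.7595564836038 -572.8274274343472 -591.7934919589754
75 100 -610.354418002482 -572.3688382536208 -591.3616281280514
30 105 -610.8636140871345 -572.3688382536208 -591.6162261703776
```

View pics/s5.png

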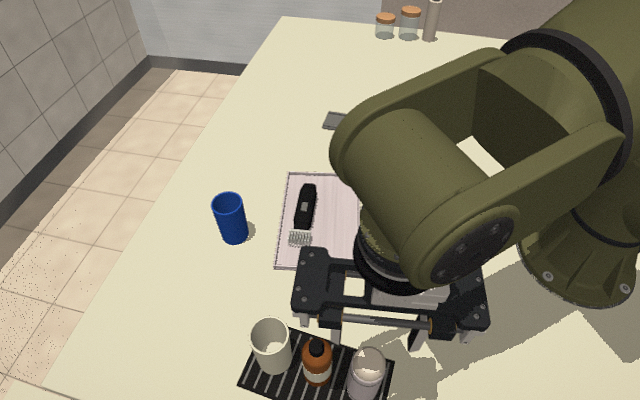

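View pics/t5.png

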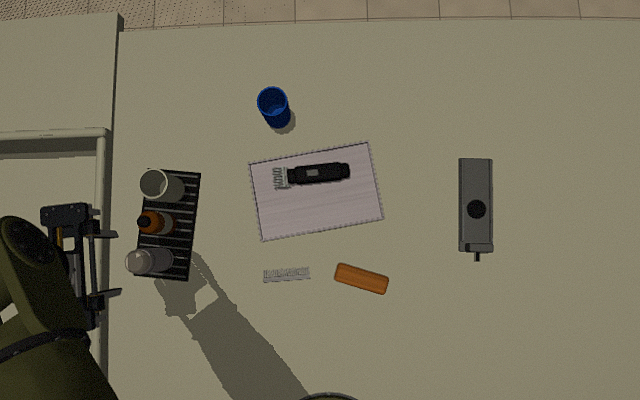

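Call:
{"name": "carry_out", "arguments": {
  "deltas": [
    [[-0.8,0.3,0],0,0.62],
    [[-2.0,0.82,0],0,0.62],
    [[-2.0,0.82,0],0,0.62],
    [[-2.0,0.82,0],0,0.62],
    [[-2.0,0.82,0],0,0.62],
    [[-2.0,0.82,0],0,0.62],
    [[-2.0,0.82,0],0,0.62],
    [[-2.0,0.82,0],0,0.62],
    [[-2.0,0.82,0],0,0.62],
    [[-2.0,0.82,0],0,0.62],
    [[-2.0,0.82,0],0,0.62],
    [[-2.0,0.82,0],0,0.62],
    [[-2.0,0.82,0],0,0.62],
    [[-2.0,0.82,0],0,0.62],
    [[-2.0,0.82,0],0,0.62],
    [[-2.0,0.82,0],0,0.62],
    [[-2.0,0.82,0],0,0.62],
    [[-2.0,0.82,0],0,0.62],
    [[-0.5,0.2,0],0,0.62],
    [[-0.36,0.11,0],0,0.62]
  ]
}}

```text
clock: 32.38
eef_pos: [592.7, 11.6, 201.4]
eef_rot: [-3.141, -0.0, 1.661]
wrist_force: [-0.1, 0.3, -0.7]
finger_gap: 58.1
```

Call:
{"name": "carry_out", "arguments": {
  "deltas": [
    [[0,0,2.0],0,0.62],
    [[0,0,2.0],0,0.62],
    [[0,0,2.0],0,0.62],
    [[0,0,1.5],0,0.62],
    [[0,0,0.5],0,0.62],
    [[0,0,0],0,0.62],
    [[0,0,0],0,0.62]
  ]
}}

```text
clock: 32.97
eef_pos: [592.8, 13.1, 122.5]
eef_rot: [3.141, 0.0, 1.662]
wrist_force: [0.3, 0.1, -0.2]
finger_gap: 58.2
```

```bash
python3 g.py 592.3 12.5 35 94.9; python3 -c "
from m import *
c,im,d=snap('wrist','w6');Q=cloud(c,d);X,Y,Z=Q[...,0],Q[...,1],Q[...,2]
R=(X>560)&(X<625)&(Y>-70)&(Y<130)
q=Q[R&(Z>30)&(Z<42)&(im.max(2)<75)&(Y<70)];print(len(q),cv2.minAreaRect(q[:,:2].astype(np.float32)))
a=np.radians(94.8);e=np.array([np.cos(a),np.sin(a)]);n=np.array([-e[1],e[0]])
q=Q[R&(Z>12)&(Z<42)&(Y<125)];s=q[:,:2]@e;w=q[:,:2]@n;print(np.percentile(s,[0,.3,1,99,99.7,100]))
for k in range(-30,60,15):
  m=abs(s-k)<7
  if m.sum()>5:print(k,m.sum(),np.percentile(w[m],[0,1,99,100]))
"
```

```text
t 32.97 pos [592.82  13.13 122.48] yaw 95.21 F [ 0.28  0.06 -0.2 ] gap 58.2 j [-0.04  0.46  1.48  0.    1.2  -0.13]
turn 0.3083565630845442
shift cm [-0.06 -0.06  8.75]
5449 ((592.7780151367188, 7.959571838378906), (37.78960418701172, 125.90548706054688), 4.828605651855469)
[-104.6 -103.4 -101.3   56.2   57.7   58.6]
-30 680 [-610.  -609.8 -573.2 -573.1]
-15 718 [-610.4 -609.6 -573.3 -572.4]
0 755 [-610.2 -610.1 -572.6 -572.4]
15 648 [-608.1 -607.  -575.4 -574.4]
30 838 [-613.3 -613.1 -569.9 -569.8]
45 546 [-612.4 -612.2 -569.9 -569.9]
```

View pics/w6.png

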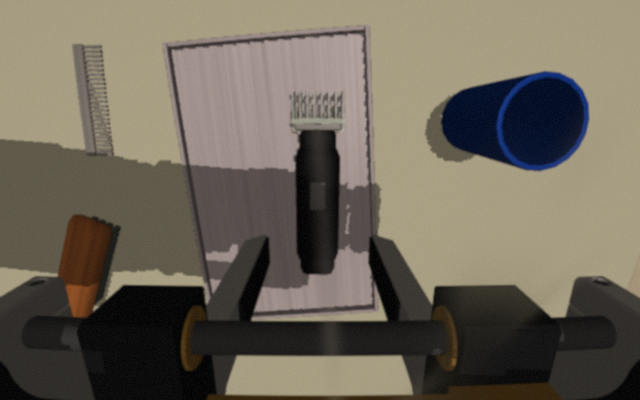

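Call:
{"name": "carry_out", "arguments": {
  "deltas": [
    [[-0.2,-0.05,0.5],0.3,0.62],
    [[0,0,1.4],0,0.62],
    [[0,0,1.5],0,0.62],
    [[0,0,1.5],0,0.62],
    [[0,0,1.5],0,0.62],
    [[0,0,1.2],0,0.62],
    [[0,0,0.8],0,0.62],
    [[0,0,0.35],0,0.62],
    [[0,0,0],0,0.62],
    [[0,0,0],0,0.5],
    [[0,0,0],0,0.4],
    [[0,0,0],0,0.3],
    [[0,0,0],0,0.3],
    [[0,0,0],0,0.3],
    [[0,0,0],0,0.3],
    [[0,0,0],0,0.3],
    [[0,0,0],0,0.3]
  ],
  "grip_force": 20
}}

```text
clock: 34.43
eef_pos: [592.4, 10.7, 34.2]
eef_rot: [3.142, 0.0, 1.656]
wrist_force: [0.0, 0.2, -0.1]
finger_gap: 28.1
```

```bash
python3 g.py
```

```text
t 34.43 pos [592.36  10.69  34.17] yaw 94.86 F [ 0.01  0.22 -0.06] gap 28.1 j [-0.04  0.57  1.54  0.    1.03 -0.13]
```

```bash
python3 -c "
from h import *
snap('wrist','w7');snap('side','s7')"
```

```text
(no output)
```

View pics/w7.png

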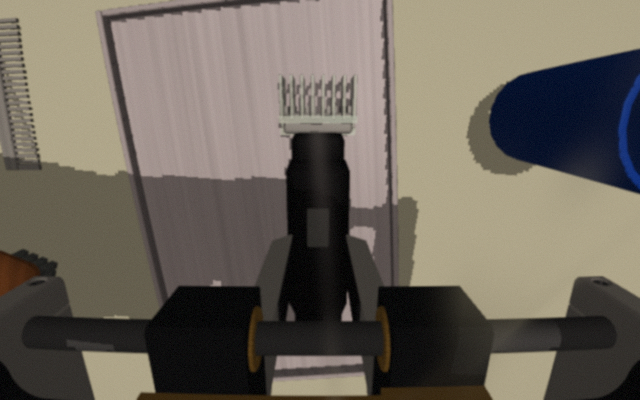

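View pics/s7.png

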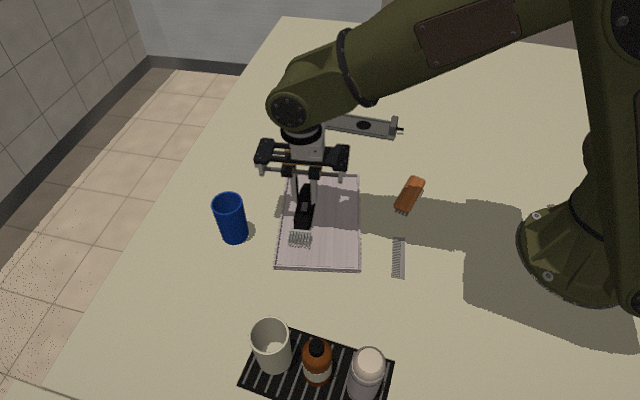

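```bash
python3 -c "
from h import *
c,im,d=load('w7');z=np.clip(im[200:350,230:410,::-1].astype(float)*2.5,0,255).astype(np.uint8)
cv2.imwrite('pics/w7z.png',cv2.resize(z,None,fx=4,fy=4,interpolation=cv2.INTER_NEAREST))
print(d[240:330:10,262:380:6].astype(int))
print(manip.read_state()['finger_gap'])
"
```

```text
[[233 233 182 182 183 185 197 196 194 195 195 196 196 198 186 181 182 181
  233 233]
 [235 169 168 169 168 176 199 198 199 199 198 198 199 199 172 168 169 169
  235 235]
 [237 156 158 156 158 174 200 200 199 200 200 201 200 202 169 156 156 156
  156 236]
 [145 146 146 147 149 177 201 201 201 202 201 202 202 202 169 149 146 146
  146 145]
 [137 137 137 137 143 205 203 204 204 204 204 204 204 206 169 140 137 137
  137 136]
 [129 129 129 132 142 208 206 205 206 206 205 205 207 206 213 137 130 130
  129 130]
 [122 122 122 124 143 209 208 208 206 208 206 206 207 208 214 138 126 122
  121 122]
 [115 117 116 123 143 214 210 209 209 209 210 209 209 211 248 138 124 117
  116 116]
 [ 84 110 112 126 250 252 218 215 215 216 216 215 216 221 250 138 125 112
  110  84]]
27.88100883296826
```

View pics/w7z.png

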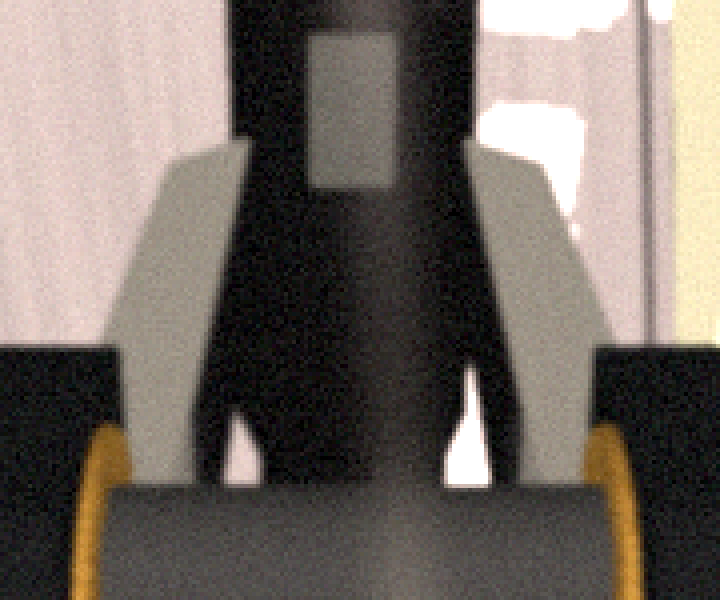

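```bash
python3 -c "
from m import *
for t in('w7','w6','w1'):
  c,im,d=load(t);Q=cloud(c,d)
  print(t,c['eye'],np.degrees(c['orientation']))
  for u,v in ({'w7':[(276,241),(288,238),(360,242),(350,238),(318,235)],'w6':[(266,240),(374,240)],'w1':[(235,240),(404,240)]}[t]): print(u,v,d[v,u],Q[v,u])
# lowest finger points from side view s7
c,im,d=load('s7');Q=cloud(c,d);X,Y,Z=Q[...,0],Q[...,1],Q[...,2]
m=(X>560)&(X<640)&(Y>-40)&(Y<40)&(Z>41)&(Z<120);print(m.sum(),np.percentile(Q[m],[0,5,50,95,100],axis=0))
import cv2
z=np.clip(im[120:260,240:370,::-1].astype(float)*2,0,255).astype(np.uint8);cv2.imwrite('pics/s7z.png',cv2.resize(z,None,fx=4,fy=4,interpolation=cv2.INTER_NEAREST))
"
```

```text
w7 [587.1  86.3 222.3] [164.8  -0.    4.8]
276 241 180.69626 [569.4  17.6  53.2]
288 238 185.98196 [575.5  17.8  47.8]
360 242 180.09666 [615.2  21.2  53.9]
350 238 184.76765 [610.2  21.2  48.9]
318 235 194.24146 [592.4  18.   39.6]
w6 [586.9  88.6 310.6] [164.8  -0.    5.2]
266 240 187.20761 [563.4  17.4 135.3]
374 240 182.42755 [623.6  24.6 139.8]
w1 [495.7 168.9 384.4] [164.8   0.    9.2]
235 240 186.68047 [459.8  93.5 209.6]
404 240 186.29796 [554.4 109.1 210. ]
368 [[565.9   2.3  41.2]
 [566.9   5.4  41.7]
 [596.4  19.6  82.8]
 [617.2  24.3 116.1]
 [619.3  39.6 120. ]]
```

View pics/s7z.png

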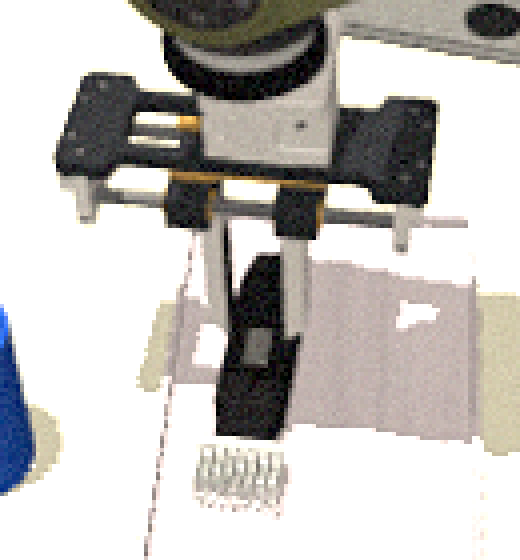

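```bash
python3 -c "
from m import *
print([ (a,getattr(manip,a)) for a in dir(manip) if not a.startswith('_')])
c,im,d=load('s7');Q=cloud(c,d)
for v in range(185,212,2): print(v,[tuple(Q[v,u].round(0).astype(int)) for u in (291,294,297,311,314)], im[v,294],im[v,314])
"
```

```text
[('Unreachable', <class 'cell.Unreachable'>), ('read_state', <function make.<locals>.<lambda> at 0x7f76706c1580>), ('tcp_to_tips', 22.0)]
185 [(np.int64(618), np.int64(22), np.int64(98)), (np.int64(612), np.int64(22), np.int64(99)), (np.int64(608), np.int64(15), np.int64(93)), (np.int64(577), np.int64(19), np.int64(103)), (np.int64(570), np.int64(18), np.int64(104))] [94 90 85] [94 88 81]
187 [(np.int64(619), np.int64(21), np.int64(91)), (np.int64(612), np.int64(23), np.int64(94)), (np.int64(607), np.int64(17), np.int64(89)), (np.int64(577), np.int64(19), np.int64(98)), (np.int64(570), np.int64(19), np.int64(99))] [95 91 86] [96 91 84]
189 [(np.int64(618), np.int64(23), np.int64(87)), (np.int64(612), np.int64(22), np.int64(87)), (np.int64(607), np.int64(18), np.int64(84)), (np.int64(576), np.int64(20), np.int64(93)), (np.int64(570), np.int64(19), np.int64(93))] [94 88 84] [94 91 81]
191 [(np.int64(642), np.int64(-44), np.int64(4)), (np.int64(613), np.int64(22), np.int64(81)), (np.int64(607), np.int64(20), np.int64(80)), (np.int64(577), np.int64(20), np.int64(87)), (np.int64(571), np.
[... 1868 characters left out ...]
int64(622), np.int64(3), np.int64(5)), (np.int64(607), np.int64(26), np.int64(36)), (np.int64(577), np.int64(22), np.int64(38)), (np.int64(574), np.int64(10), np.int64(25))] [161 149 145] [52 45 43]
209 [(np.int64(627), np.int64(10), np.int64(5)), (np.int64(621), np.int64(8), np.int64(4)), (np.int64(605), np.int64(34), np.int64(38)), (np.int64(576), np.int64(26), np.int64(37)), (np.int64(574), np.int64(8), np.int64(16))] [168 155 149] [73 60 61]
211 [(np.int64(626), np.int64(15), np.int64(5)), (np.int64(618), np.int64(16), np.int64(8)), (np.int64(604), np.int64(40), np.int64(39)), (np.int64(575), np.int64(32), np.int64(36)), (np.int64(575), np.int64(5), np.int64(6))] [143 131 126] [76 69 67]
```

```bash
python3 -c "
from m import *
c,im,d=load('s7');Q=cloud(c,d)
for v in range(160,186,2): print(v,[Q[v,u].round(0).astype(int).tolist() for u in (288,305,314,340)], im[v,314].tolist())
"
```

```text
160 [[614, 38, 182], [583, 33, 184], [566, 32, 186], [519, 20, 184]] [96, 92, 85]
162 [[616, 35, 174], [583, 31, 177], [566, 31, 181], [518, 25, 184]] [20, 21, 23]
164 [[617, 32, 166], [584, 29, 170], [566, 31, 175], [517, 30, 183]] [14, 16, 20]
166 [[616, 36, 165], [631, -137, 1], [567, 27, 166], [517, 34, 183]] [48, 44, 30]
168 [[614, 42, 165], [630, -133, -1], [567, 30, 164], [516, 40, 183]] [8, 6, 10]
170 [[613, 47, 165], [583, 34, 159], [565, 37, 165], [516, 38, 177]] [16, 19, 16]
172 [[614, 46, 159], [583, 37, 156], [564, 41, 165], [515, 39, 172]] [28, 24, 28]
174 [[614, 46, 153], [622, -103, 8], [564, 43, 161], [515, 40, 168]] [13, 20, 21]
176 [[614, 47, 149], [622, -99, 5], [564, 42, 154], [515, 37, 160]] [12, 16, 9]
178 [[658, -78, 11], [620, -91, 6], [564, 43, 150], [515, 37, 155]] [9, 8, 9]
180 [[658, -74, 8], [618, -86, 5], [570, 17, 118], [515, 39, 151]] [88, 85, 78]
182 [[656, -70, 6], [617, -80, 4], [570, 17, 112], [514, 39, 146]] [94, 90, 83]
184 [[656, -66, 3], [607, -46, 34], [570, 18, 107], [533, -89, 7]] [94, 90, 84]
```

Call:
{"name": "carry_out", "arguments": {
  "deltas": [
    [[0,0,0],0,0.5],
    [[0,0,0],0,0.62],
    [[0,0,0],0,0.62],
    [[0,0,0],0,0.62],
    [[0,0,0.4],0,0.62],
    [[0,0,0.7],0,0.62],
    [[0,0,0.7],0,0.62],
    [[0,0,0.7],0,0.62],
    [[0,0,0.5],0,0.62],
    [[0,0,0.3],0,0.62],
    [[0,0,0],0,0.62],
    [[0,0,0],0,0.62]
  ]
}}

```text
clock: 35.53
eef_pos: [592.3, 10.7, 1.0]
eef_rot: [-3.141, 0.0, 1.656]
wrist_force: [0.1, -0.3, 0.2]
finger_gap: 58.3
```

```bash
python3 -c "
from m import *
c,im,d=snap('side','s8');z=np.clip(im[120:260,240:370,::-1].astype(float)*2,0,255).astype(np.uint8);cv2.imwrite('pics/s8z.png',cv2.resize(z,None,fx=4,fy=4,interpolation=cv2.INTER_NEAREST))"
```

```text
(no output)
```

View pics/s8z.png

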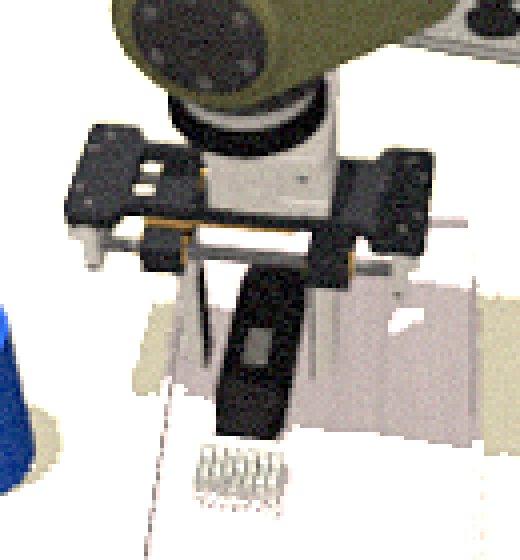

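The fingers now straddle the housing in the crop (tips about (205,365) and (318,380)). I'll close on it.

Call:
{"name": "carry_out", "arguments": {
  "deltas": [
    [[0,0,0],0,0.5],
    [[0,0,0],0,0.4],
    [[0,0,0],0,0.3],
    [[0,0,0],0,0.3],
    [[0,0,0],0,0.3],
    [[0,0,0],0,0.3],
    [[0,0,0],0,0.3],
    [[0,0,0],0,0.3]
  ],
  "grip_force": 20
}}

```text
clock: 36.25
eef_pos: [592.4, 10.7, 1.4]
eef_rot: [3.141, 0.0, 1.656]
wrist_force: [-1.6, 0.7, 3.6]
finger_gap: 37.3
```

Call:
{"name": "carry_out", "arguments": {
  "deltas": [
    [[0,0,-0.2],0,0.3],
    [[0,0,-0.5],0,0.3],
    [[0,0,-0.8],0,0.3],
    [[0,0,-1.0],0,0.3],
    [[0,0,-1.0],0,0.3],
    [[0,0,-1.0],0,0.3],
    [[0,0,-1.0],0,0.3],
    [[0,0,-0.8],0,0.3],
    [[0,0,-0.5],0,0.3],
    [[0,0,-0.2],0,0.3],
    [[0,0,0],0,0.3],
    [[0,0,0],0,0.3]
  ]
}}

```text
clock: 37.25
eef_pos: [592.1, 10.8, 70.8]
eef_rot: [-3.141, -0.0, 1.656]
wrist_force: [-0.4, 0.7, -2.2]
finger_gap: 37.8
```

```bash
python3 g.py 510.3 -326.8 71 -3.2 1; python3 -c "
from h import *
snap('side','s9');snap('wrist','w9')"
```

```text
t 37.25 pos [592.15  10.75  70.8 ] yaw 94.86 F [-0.37  0.67 -2.19] gap 37.8 j [-0.04  0.52  1.52  0.    1.1  -0.13]
turn 98.06109381584278
shift cm [-6.29 34.16 -0.04]
```

View pics/s9.png

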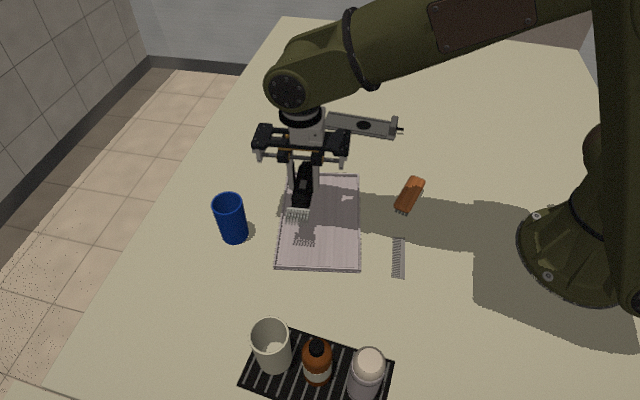

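View pics/w9.png

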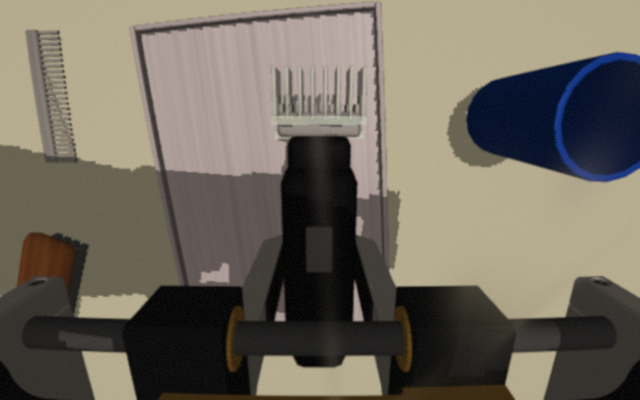

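```bash
python3 -c "
from m import *
s=manip.read_state();p=s['eef_pos'];R=Rm(s['eef_rot'])
for t in('w9','s9'):
    c,im,d=load(t);Q=(cloud(c,d)-p)@R  # tool frame
    m=(abs(Q[...,1])<26)&(Q[...,0]>-90)&(Q[...,0]<130)&(Q[...,2]>-50)&(Q[...,2]<5)
    q=Q[m&(cloud(c,d)[...,2]>60)];print(t,len(q),np.percentile(q[:,0],[0,1,5,95,99,99.7,100]),np.percentile(q[:,2],[0,50,99]))
    h=q[(q[:,0]>60)];print('head y',np.percentile(h[:,1],[0,2,98,100]),'hd z',np.percentile(h[:,2],[1,99]))
"
```

```text
w9 19624 [-65.3 -60.3 -25.9  89.3  95.7  96.7  97.6] [-50.  -34.3 -14.4]
head y [-21.1 -19.6  21.9  23.2] hd z [-32.6 -11.8]
s9 1252 [-62.  -55.3 -37.9  96.8  98.8  99.5 100.5] [-48.8 -34.  -12.2]
head y [-20.8 -20.6  21.7  22.7] hd z [-34.1 -11.6]
```

Call:
{"name": "carry_out", "arguments": {
  "deltas": [
    [[0,0,0],3,0.3],
    [[0,0,0],5,0.3],
    [[0,0,0],7,0.3],
    [[0,0,0],7,0.3],
    [[0,0,0],7,0.3],
    [[0,0,0],7,0.3],
    [[0,0,0],7,0.3],
    [[0,0,0],7,0.3],
    [[0,0,0],7,0.3],
    [[0,0,0],7,0.3],
    [[0,0,0],7,0.3],
    [[0,0,0],7,0.3],
    [[0,0,0],7,0.3],
    [[0,0,0],6,0.3],
    [[0,0,0],4,0.3],
    [[0,0,0],3,0.3],
    [[0,0,0],0,0.3],
    [[0,0,0],0,0.3]
  ]
}}

```text
clock: 38.85
eef_pos: [592.2, 10.7, 70.8]
eef_rot: [3.142, 0.001, -0.053]
wrist_force: [0.4, 0.2, -2.9]
finger_gap: 37.9
```

```bash
python3 g.py 510.3 -326.8 71
```

```text
t 38.85 pos [592.18  10.72  70.79] yaw -3.04 F [ 0.36  0.21 -2.9 ] gap 37.9 j [-0.04  0.52  1.52 -0.    1.1   1.58]
shift cm [-6.39 34.14 -0.02]
```

Call:
{"name": "carry_out", "arguments": {
  "deltas": [
    [[-0.2,0.7,0],0,0.3],
    [[-0.3,1.4,0],0,0.3],
    [[-0.4,2.0,0],0,0.3],
    [[-0.4,2.0,0],0,0.3],
    [[-0.4,2.0,0],0,0.3],
    [[-0.4,2.0,0],0,0.3],
    [[-0.4,2.0,0],0,0.3],
    [[-0.4,2.0,0],0,0.3],
    [[-0.4,2.0,0],0,0.3],
    [[-0.4,2.0,0],0,0.3],
    [[-0.4,2.0,0],0,0.3],
    [[-0.4,2.0,0],0,0.3],
    [[-0.4,2.0,0],0,0.3],
    [[-0.4,2.0,0],0,0.3],
    [[-0.4,2.0,0],0,0.3],
    [[-0.4,2.0,0],0,0.3],
    [[-0.2,1.8,0],0,0.3],
    [[-0.2,1.3,0],0,0.3],
    [[-0.2,0.7,0],0,0.3],
    [[0,0.2,0],0,0.3]
  ]
}}

```text
clock: 40.52
eef_pos: [505.9, -327.3, 71.0]
eef_rot: [-3.142, 0.0, -0.056]
wrist_force: [-0.1, -0.4, -1.4]
finger_gap: 38.0
```

Call:
{"name": "carry_out", "arguments": {
  "deltas": [
    [[0,0,0.4],0,0.3],
    [[0,0,0.7],0,0.3],
    [[0,0,0.8],0,0.3],
    [[0,0,0.7],0,0.3],
    [[0,0,0.4],0,0.3],
    [[0,0,0],0,0.3],
    [[0,0,0],0,0.3]
  ]
}}

```text
clock: 41.1
eef_pos: [506.8, -325.9, 40.8]
eef_rot: [-3.141, 0.0, -0.054]
wrist_force: [0.3, 0.1, -1.3]
finger_gap: 37.9
```

```bash
python3 g.py 510.3 -326.8 5 -3.2 ; python3 -c "
from h import *
snap('top','t10');snap('side','s10');snap('wrist','w10')
for n,(a,b,c,d) in {'t10':(140,280,410,540),'s10':(70,170,290,420)}.items():
    im=load(n)[1];z=np.clip(im[a:b,c:d,::-1].astype(float)*1.8,0,255).astype(np.uint8);cv2.imwrite(f'pics/{n}z.png',cv2.resize(z,None,fx=4,fy=4,interpolation=cv2.INTER_NEAREST))"
```

```text
t 41.1 pos [ 506.75 -325.85   40.85] yaw -3.12 F [ 0.26  0.11 -1.31] gap 37.9 j [-0.63  0.58  1.51 -0.    1.06  0.99]
turn 0.07849666377441622
shift cm [0.36 0.08 3.58]
```

View pics/t10z.png

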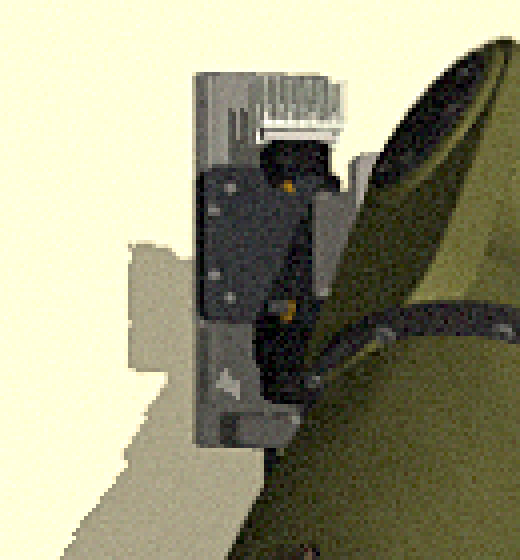

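View pics/w10.png

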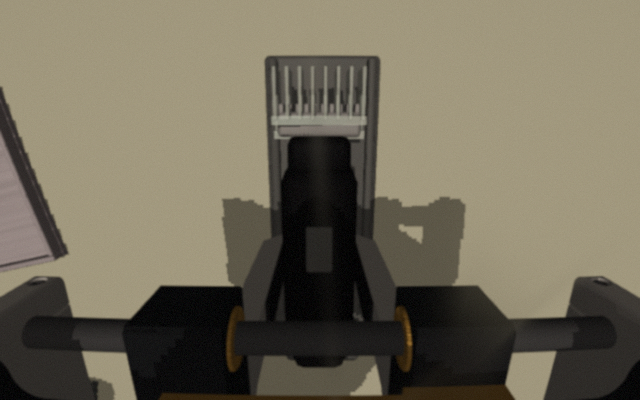

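View pics/s10z.png

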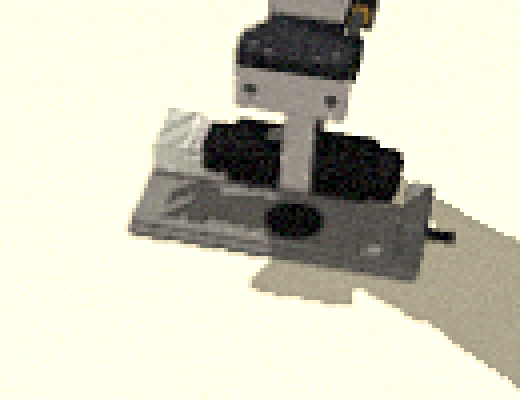

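```bash
python3 -c "
from m import *
s=manip.read_state();p=s['eef_pos'];R=Rm(s['eef_rot'])
for t in('w10','s10','t10'):
    c,im,d=load(t);W=cloud(c,d);Q=(W-p)@R
    m=(W[...,2]>4.5)&(W[...,2]<20)&(abs(Q[...,1])<50)&(Q[...,0]>40)&(Q[...,0]<125)
    q=Q[m]
    if len(q)>20:print(t,'cradle y',np.percentile(q[:,1],[0,.5,1,99,99.5,100]),'xmax',np.percentile(q[:,0],[99,100]))
    g=(W[...,2]>46)&(W[...,2]<85)&(abs(Q[...,1])<30);
    h=Q[g&(Q[...,0]>60)&(Q[...,0]<125)]
    if len(h)>20:print(' head',h[:,0].max(),np.percentile(h[:,0],99),np.percentile(h[:,1],[1,99]))
    tl=Q[g&(Q[...,0]<-30)&(Q[...,0]>-90)&(W[...,2]<78)&(im.max(2)<60)]
    if len(tl)>5:print(' tail',np.percentile(tl[:,0],[0,1,5]))
    b=Q[(W[...,2]>25)&(W[...,2]<44)&(Q[...,0]<-55)&(Q[...,0]>-110)&(abs(Q[...,1])<40)]
    if len(b)>5:print(' block',np.percentile(b[:,0],[0,2,98,100]),np.percentile(b[:,1],[0,2,98,100]))
"
```

```text
w10 cradle y [-34.8 -34.1 -33.9  38.9  39.2  39.7] xmax [113.9 114.6]
 head 99.44657362842821 98.53210167219183 [-20.8  21.6]
 tail [-63.7 -63.  -62.5]
 block [-87.9 -87.6 -82.4 -82.2] [-21.7 -21.2  27.   27.6]
s10 cradle y [-37.3 -37.2 -37.   31.2  32.1  34.2] xmax [113.  114.1]
 head 100.25346895139252 99.39238241948367 [-26.5  19.4]
 tail [-64.5 -64.1 -62.3]
 block [-87.  -86.8 -69.1 -68.8] [-28.3 -28.   22.7  25.3]
t10 cradle y [-42.  -39.  -37.7  28.8  30.5  31.9] xmax [114.5 115.2]
 head 99.54550452426565 98.94238014555975 [-23.8  18.8]
 tail [-64.2 -64.2 -62.3]
 block [-87.2 -87.  -70.  -69.8] [-25.5 -25.    6.4   7.8]
```

Call:
{"name": "carry_out", "arguments": {
  "deltas": [
    [[0.2,0.1,0],0,0.3],
    [[0.15,0,0.3],0,0.3],
    [[0,0,0.6],0,0.3],
    [[0,0,0.7],0,0.3],
    [[0,0,0.6],0,0.3],
    [[0,0,0.5],0,0.3],
    [[0,0,0.4],0,0.3],
    [[0,0,0.2],0,0.3],
    [[0,0,0.1],0,0.3],
    [[0,0,0],0,0.3],
    [[0,0,0],0,0.3]
  ]
}}

```text
clock: 42.17
eef_pos: [510.3, -327.4, 7.4]
eef_rot: [3.141, -0.0, -0.055]
wrist_force: [-0.6, -0.4, -0.8]
finger_gap: 37.7
```

Call:
{"name": "carry_out", "arguments": {
  "deltas": [
    [[0,0,0.06],0,0.3],
    [[0,0,0.04],0,0.3],
    [[0,0,0.02],0,0.3],
    [[0,0,0],0,0.3],
    [[0,0,0],0,0.3]
  ]
}}

```text
clock: 42.58
eef_pos: [510.2, -327.3, 6.0]
eef_rot: [3.142, -0.0, -0.055]
wrist_force: [0.3, 0.7, -1.6]
finger_gap: 38.1
```

Call:
{"name": "carry_out", "arguments": {
  "deltas": [
    [[0,0,0.04],0,0.3],
    [[0,0,0.03],0,0.3],
    [[0,0,0.02],0,0.3],
    [[0,0,0],0,0.3],
    [[0,0,0],0,0.3]
  ]
}}

```text
clock: 43.0
eef_pos: [510.2, -327.3, 5.4]
eef_rot: [3.141, -0.0, -0.055]
wrist_force: [-1.8, 2.3, 4.9]
finger_gap: 38.2
```

```bash
python3 -c "
from m import *
s=manip.read_state();p=s['eef_pos'];R=Rm(s['eef_rot']);print(p,s['wrist_force'])
snap('side','s11');snap('wrist','w11');snap('top','t11')
for t in('w11','s11','t11'):
    c,im,d=load(t);W=cloud(c,d);Q=(W-p)@R
    m=(W[...,2]>9.5)&(W[...,2]<18)&(abs(Q[...,1])<50)&(Q[...,0]>40)&(Q[...,0]<125)
    q=Q[m]
    if len(q)>20:print(t,'cradle y',np.percentile(q[:,1],[0,.5,1,99,99.5,100]),'xmax',np.percentile(q[:,0],[99,100]))
    g=(W[...,2]>22)&(W[...,2]<50)&(abs(Q[...,1])<30);
    h=Q[g&(Q[...,0]>60)&(Q[...,0]<125)]
    if len(h)>20:print(' head',h[:,0].max(),np.percentile(h[:,0],99),np.percentile(h[:,1],[1,99]))
    tl=Q[g&(Q[...,0]<-30)&(Q[...,0]>-90)&(W[...,2]<78)&(im.max(2)<50)]
    if len(tl)>5:print(' tail',np.percentile(tl[:,0],[0,1,5]))
    b=Q[(W[...,2]>36)&(W[...,2]<44)&(Q[...,0]<-55)&(Q[...,0]>-110)&(abs(Q[...,1])<40)]
    if len(b)>5:print(' block',np.percentile(b[:,0],[0,2,98,100]),np.percentile(b[:,1],[0,2,98,100]))
"
```

```text
[ 510.2 -327.3    5.4] [-1.8  2.3  4.9]
w11 cradle y [-33.4 -32.4 -32.2  35.4  35.6  35.9] xmax [108.1 109.3]
 head 99.01884043459803 98.43095322888402 [-20.7  21.6]
 tail [-82.8 -80.6 -79.2]
 block [-83.8 -80.7 -55.5 -55. ] [-24.  -22.4  25.3  27.4]
s11 cradle y [-37.7 -37.3 -36.9 -14.4   7.2  30.1] xmax [108.2 108.5]
 head 98.36237848963482 98.23333803379154 [-25.5  19.7]
 tail [-89.8 -89.4 -87.9]
 block [-90.1 -89.1 -56.5 -55.3] [-30.5 -27.6  21.6  22.8]
t11 cradle y [-37.5 -35.9 -35.4  31.7  31.7  31.7] xmax [109.4 109.7]
 head 99.8434811535523 99.31861188842737 [-23.7  18.2]
 tail [-88.7 -88.5 -86.2]
 block [-90.4 -90.3 -55.1 -55. ] [-25.9 -25.3  -6.2  -4.4]
```

View pics/w11.png

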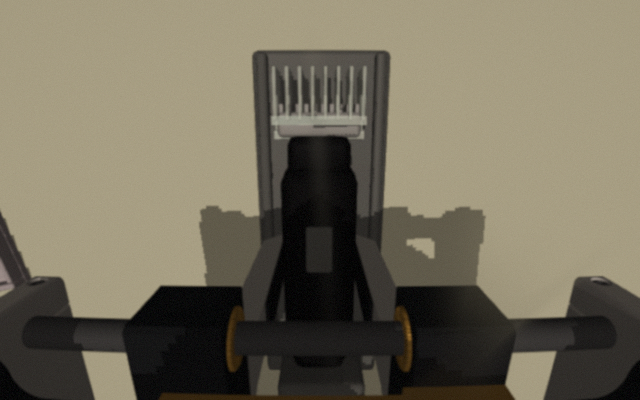

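Call:
{"name": "carry_out", "arguments": {
  "deltas": [
    [[0,0,0],0,0.45],
    [[0,0,0],0,0.55],
    [[0,0,0],0,0.6],
    [[0,0,0],0,0.6],
    [[0,0,-0.4],0,0.6],
    [[0,0,-1.0],0,0.6],
    [[0,0,-1.5],0,0.6],
    [[0,0,-1.8],0,0.6],
    [[0,0,-1.8],0,0.8],
    [[0,0,-1.8],0,1],
    [[0,0,-1.8],0,1],
    [[0,0,-1.8],0,1],
    [[0,0,-1.8],0,1],
    [[0,0,-1.5],0,1],
    [[0,0,-0.5],0,1],
    [[0,0,0],0,1],
    [[0,0,0],0,1]
  ]
}}

```text
clock: 44.57
eef_pos: [510.1, -327.1, 161.8]
eef_rot: [-3.141, 0.0, -0.055]
wrist_force: [-1.4, -1.0, 0.2]
finger_gap: 94.2
```

```bash
python3 g.py 416 354.9 165 173.1 1;python3 -c "
from h import *
snap('wrist','w12');snap('side','s12')
im=load('s12')[1];z=np.clip(im[90:150,300:420,::-1].astype(float)*1.8,0,255).astype(np.uint8);cv2.imwrite('pics/s12z.png',cv2.resize(z,None,fx=6,fy=6,interpolation=cv2.INTER_NEAREST))"
```

```text
t 44.57 pos [ 510.05 -327.15  161.75] yaw -3.14 F [-1.45 -0.99  0.25] gap 94.2 j [-0.63  0.45  1.39  0.    1.3   0.99]
turn -176.23705189883856
shift cm [17.53 66.58 -0.34]
```

View pics/w12.png

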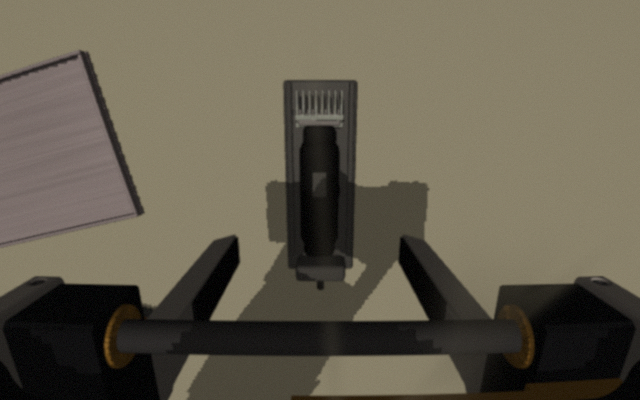

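View pics/s12z.png

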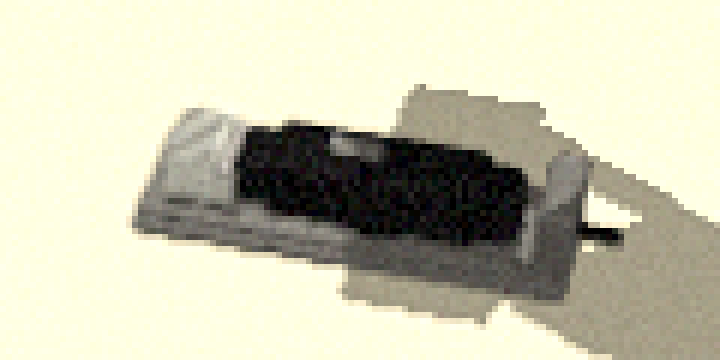

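Call:
{"name": "carry_out", "arguments": {
  "deltas": [
    [[0,0,0],-7,1],
    [[0,0,0],-7,1],
    [[0,0,0],-7,1],
    [[0,0,0],-7,1],
    [[0,0,0],-7,1],
    [[0,0,0],-7,1],
    [[0,0,0],-7,1],
    [[0,0,0],-7,1],
    [[0,0,0],-7,1],
    [[0,0,0],-7,1],
    [[0,0,0],-7,1],
    [[0,0,0],-7,1],
    [[0,0,0],-7,1],
    [[0,0,0],-7,1],
    [[0,0,0],0,1],
    [[0,0,0],0,1]
  ]
}}

```text
clock: 46.0
eef_pos: [510.0, -327.2, 161.3]
eef_rot: [-3.141, -0.001, 1.652]
wrist_force: [-1.1, 0.4, -1.4]
finger_gap: 93.9
```

```bash
python3 g.py 416 354.9 165
```

```text
t 46.0 pos [ 509.98 -327.16  161.27] yaw 94.63 F [-1.1   0.39 -1.37] gap 93.9 j [-0.63  0.45  1.39  0.    1.3  -0.71]
shift cm [68.74 -3.86 -0.31]
```

Call:
{"name": "carry_out", "arguments": {
  "deltas": [
    [[1.5,-0.17,0],0,1],
    [[3,-0.17,0],0,1],
    [[3,-0.17,0],0,1],
    [[3,-0.17,0],0,1],
    [[3,-0.17,0],0,1],
    [[3,-0.17,0],0,1],
    [[3,-0.17,0],0,1],
    [[3,-0.17,0],0,1],
    [[3,-0.17,0],0,1],
    [[3,-0.17,0],0,1],
    [[3,-0.17,0],0,1],
    [[3,-0.17,0],0,1],
    [[3,-0.17,0],0,1],
    [[3,-0.17,0],0,1],
    [[3,-0.17,0],0,1],
    [[3,-0.17,0],0,1],
    [[3,-0.17,0],0,1],
    [[3,-0.17,0],0,1],
    [[3,-0.17,0],0,1],
    [[3,-0.17,0],0,1]
  ]
}}

```text
clock: 47.67
eef_pos: [426.2, 254.2, 161.8]
eef_rot: [-3.141, 0.0, 1.651]
wrist_force: [0.4, -0.3, -0.9]
finger_gap: 93.9
```

Call:
{"name": "carry_out", "arguments": {
  "deltas": [
    [[3,-0.17,0],0,1],
    [[3,-0.17,0],0,1],
    [[2,-0.1,0],0,1],
    [[1.3,0,0],0,1],
    [[0.6,0,0],0,1],
    [[0.3,0,0],-7,1],
    [[0,0,0],-7,1],
    [[0,0,0],-7,1],
    [[0,0,0],-7,1],
    [[0,0,0],-7,1],
    [[0,0,0],-7,1],
    [[0,0,0],-7,1],
    [[0,0,0],-7,1],
    [[0,0,0],-7,1],
    [[0,0,0],-7,1],
    [[0,0,0],-7,1],
    [[0,0,0],-1.5,1],
    [[0,0,0],0,1],
    [[0,0,0],0,1]
  ]
}}

```text
clock: 49.25
eef_pos: [414.0, 353.3, 162.0]
eef_rot: [-3.141, -0.0, 3.022]
wrist_force: [0.4, 0.1, -0.4]
finger_gap: 94.1
```

```bash
python3 g.py 416 354.9 63 173.1; python3 -c "
from m import *
for n,t in(('top','t13'),('wrist','w13'),('side','s13')):
    c,im,d=snap(n,t);Q=cloud(c,d);X,Y,Z=Q[...,0],Q[...,1],Q[...,2]
    for o,x,y,r,h in (('can',416,355,25,112),('bot',491,346,23,97),('tum',567,337,31,100)):
        k=((X-x)**2+(Y-y)**2<(r+8)**2)&(Z>12)&(Z<h-3);q=Q[k]
        if len(q)>60: print(t,o,len(q),np.array(circ(q[:,:2])))
c,im,d=load('t13');W=cloud(c,d);a=np.radians(-3.1);R=np.array([[np.cos(a),-np.sin(a)],[np.sin(a),np.cos(a)]])
L=(W[...,:2]-[510.3,-326.8])@R;Z=W[...,2]
near=(abs(L[...,1])<45)&(abs(L[...,0])<130)
q=L[near&(Z>33)&(Z<48)&(L[...,0]>-66.5)];print('trim top x',np.percentile(q[:,0],[0,1,99,100]),'y',np.percentile(q[:,1],[0,1,99,100]))
q=L[near&(Z>34)&(Z<48)&(L[...,0]<-68)];print('block',np.percentile(q[:,0],[0,1,99,100]),np.percentile(q[:,1],[0,1,99,100]))
z=np.clip(im[150:270,440:515,::-1].astype(float)*1.5,0,255).astype(np.uint8);cv2.imwrite('pics/t13z.png',cv2.resize(z,None,fx=5,fy=5,interpolation=cv2.INTER_NEAREST))
"
```

```text
t 49.25 pos [414.03 353.35 162.02] yaw 173.15 F [ 0.44  0.13 -0.39] gap 94.1 j [ 0.64  0.32  1.58 -0.    1.24 -0.81]
turn 0.05221877750372528
shift cm [-0.18  0.18  9.9 ]
t13 can 375 [415.  355.5  24.9]
t13 bot 328 [492.  346.   22.8]
t13 tum 857 [565.9 334.4  28.1]
w13 can 903 [415.4 353.4  24.9]
w13 bot 919 [491.8 344.6  23.2]
w13 tum 1723 [565.2 335.6  28. ]
s13 can 112 [415.7 354.5  24.8]
s13 bot 396 [491.2 347.4  21.9]
s13 tum 1376 [566.3 339.   27.4]
trim top x [-64.9 -61.3  96.8  99.9] y [-19.8 -17.7  20.5  23.3]
block [-91.3 -90.5 -73.2 -73.1] [-25.6 -23.8  25.7  26.6]
```

View pics/t13z.png

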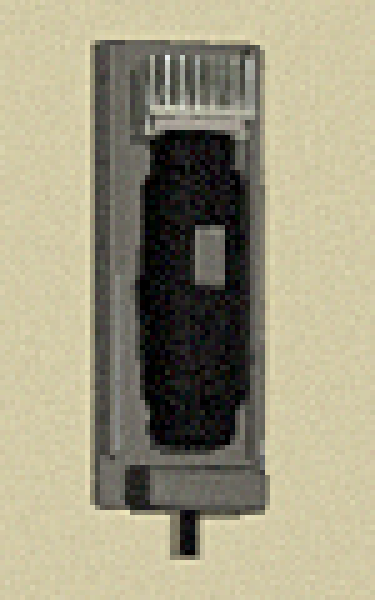

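View pics/w13.png

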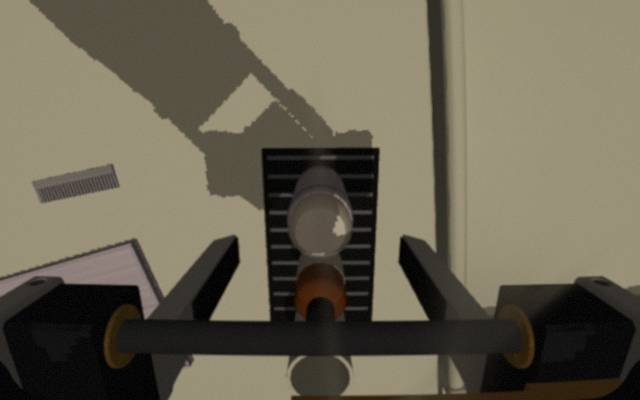

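Call:
{"name": "carry_out", "arguments": {
  "deltas": [
    [[-0.18,0.17,0.5],0,1],
    [[0,0,1.4],0,1],
    [[0,0,1.5],0,1],
    [[0,0,1.5],0,1],
    [[0,0,1.5],0,1],
    [[0,0,1.2],0,1],
    [[0,0,1.0],0,1],
    [[0,0,0.7],0,1],
    [[0,0,0.3],0,0.8],
    [[0,0,0.1],0,0.7],
    [[0,0,0],0,0.6],
    [[0,0,0],0,0.5],
    [[0,0,0],0,0.45],
    [[0,0,0],0,0.45],
    [[0,0,0],0,0.45],
    [[0,0,0],0,0.45],
    [[0,0,0],0,0.45],
    [[0,0,0],0,0.45]
  ],
  "grip_force": 20
}}

```text
clock: 50.9
eef_pos: [415.8, 355.5, 65.2]
eef_rot: [3.141, 0.0, 3.026]
wrist_force: [0.2, -1.3, 2.1]
finger_gap: 49.8
```

```bash
python3 g.py
```

```text
t 50.9 pos [415.82 355.51  65.25] yaw 173.36 F [ 0.22 -1.32  2.05] gap 49.8 j [ 0.64  0.44  1.66 -0.    1.04 -0.81]
```

Call:
{"name": "carry_out", "arguments": {
  "deltas": [
    [[0,0,-0.2],0,0.45],
    [[0,0,-0.5],0,0.45],
    [[0,0,-0.8],0,0.45],
    [[0,0,-0.8],0,0.45],
    [[0,0,-0.8],0,0.45],
    [[0,0,-0.8],0,0.45],
    [[0,0,-0.8],0,0.45],
    [[0,0,-0.6],0,0.45],
    [[0,0,-0.4],0,0.45],
    [[0,0,-0.3],0,0.45],
    [[0,0,0],0,0.45]
  ]
}}

```text
clock: 51.82
eef_pos: [415.9, 355.6, 125.6]
eef_rot: [3.141, 0.0, 3.026]
wrist_force: [-0.5, -0.3, -1.8]
finger_gap: 49.8
```

```bash
python3 g.py 532.8 -66.6 125
```

```text
t 51.82 pos [415.87 355.56 125.57] yaw 173.36 F [-0.46 -0.3  -1.81] gap 49.8 j [ 0.64  0.36  1.61 -0.    1.17 -0.81]
shift cm [-16.5  -40.58   0.05]
```

Call:
{"name": "carry_out", "arguments": {
  "deltas": [
    [[-0.3,-0.7,0],0,0.45],
    [[-0.6,-1.5,0],0,0.45],
    [[-1.02,-2.5,0],0,0.45],
    [[-1.02,-2.5,0],0,0.45],
    [[-1.02,-2.5,0],0,0.45],
    [[-1.02,-2.5,0],0,0.45],
    [[-1.02,-2.5,0],0,0.45],
    [[-1.02,-2.5,0],0,0.45],
    [[-1.02,-2.5,0],0,0.45],
    [[-1.02,-2.5,0],0,0.45],
    [[-1.02,-2.5,0],0,0.45],
    [[-1.02,-2.5,0],0,0.45],
    [[-1.02,-2.5,0],0,0.45],
    [[-1.02,-2.5,0],0,0.45],
    [[-1.02,-2.5,0],0,0.45],
    [[-0.8,-2.0,0],0,0.45],
    [[-0.65,-1.6,0],0,0.45],
    [[-0.5,-1.2,0],0,0.45],
    [[-0.3,-0.7,0],0,0.45],
    [[-0.1,-0.35,0],0,0.45]
  ]
}}

```text
clock: 53.48
eef_pos: [532.8, -67.2, 124.7]
eef_rot: [3.142, -0.001, 3.025]
wrist_force: [0.0, -0.3, -2.5]
finger_gap: 50.0
```

Call:
{"name": "carry_out", "arguments": {
  "deltas": [
    [[0,0,0],3,0.45],
    [[0,0,0],5,0.45],
    [[0,0,0],7,0.45],
    [[0,0,0],7,0.45],
    [[0,0,0],7,0.45],
    [[0,0,0],7,0.45],
    [[0,0,0],7,0.45],
    [[0,0,0],7,0.45],
    [[0,0,0],7,0.45],
    [[0,0,0],7,0.45],
    [[0,0,0],6,0.45],
    [[0,0,0],3,0.45],
    [[0,0,0],1,0.45],
    [[0,0,0],0,0.45],
    [[0,0,0],0,0.45]
  ]
}}

```text
clock: 54.73
eef_pos: [532.8, -66.1, 125.0]
eef_rot: [-3.142, -0.0, 1.737]
wrist_force: [0.2, -0.4, -2.7]
finger_gap: 49.6
```

```bash
python3 g.py 532.8 -66.6 65.4 99.2
```

```text
t 54.73 pos [532.76 -66.07 125.04] yaw 99.5 F [ 0.21 -0.39 -2.65] gap 49.6 j [-0.19  0.34  1.64  0.    1.16 -0.36]
turn 0.29655526503665897
shift cm [-0.05 -0.    5.96]
```

Call:
{"name": "carry_out", "arguments": {
  "deltas": [
    [[-0.05,0,0.4],0,0.45],
    [[0,0,0.8],0,0.45],
    [[0,0,1.0],0,0.45],
    [[0,0,1.0],0,0.45],
    [[0,0,1.0],0,0.45],
    [[0,0,0.6],0,0.45],
    [[0,0,0.4],0,0.45],
    [[0,0,0.3],0,0.45],
    [[0,0,0.2],0,0.45],
    [[0,0,0.1],0,0.45],
    [[0,0,0.05],0,0.45],
    [[0,0,0],0,0.45],
    [[0,0,0],0,0.45]
  ]
}}

```text
clock: 55.82
eef_pos: [533.1, -66.9, 66.8]
eef_rot: [3.141, 0.0, 1.734]
wrist_force: [-0.2, -0.2, -2.3]
finger_gap: 49.6
```

Call:
{"name": "carry_out", "arguments": {
  "deltas": [
    [[0,0,0.04],0,0.45],
    [[0,0,0.03],0,0.45],
    [[0,0,0.03],0,0.45],
    [[0,0,0],0,0.45],
    [[0,0,0],0,0.45]
  ]
}}

```text
clock: 56.23
eef_pos: [532.9, -66.9, 65.5]
eef_rot: [-3.142, 0.0, 1.734]
wrist_force: [-0.2, -0.6, -3.0]
finger_gap: 49.6
```

Call:
{"name": "carry_out", "arguments": {
  "deltas": [
    [[0,0,0.03],0,0.45],
    [[0,0,0.03],0,0.45],
    [[0,0,0],0,0.45],
    [[0,0,0],0,0.45]
  ]
}}

```text
clock: 56.57
eef_pos: [533.0, -66.9, 65.3]
eef_rot: [3.141, 0.0, 1.734]
wrist_force: [-2.6, -0.0, 3.3]
finger_gap: 49.8
```

Call:
{"name": "carry_out", "arguments": {
  "deltas": [
    [[0,0,0],0,0.6],
    [[0,0,0],0,0.75],
    [[0,0,0],0,0.9],
    [[0,0,0],0,1],
    [[0,0,-0.5],0,1],
    [[0,0,-1.5],0,1],
    [[0,0,-1.8],0,1],
    [[0,0,-1.8],0,1],
    [[0,0,-1.8],0,1],
    [[0,0,-1.5],0,1],
    [[0,0,-0.7],-7,1],
    [[0,0,-0.4],-7,1],
    [[0,0,0],-7,1],
    [[0,0,0],-7,1],
    [[0,0,0],-7,1],
    [[0,0,0],-7,1],
    [[0,0,0],-7,1],
    [[0,0,0],-7,1],
    [[0,0,0],-7,1],
    [[0,0,0],-7,1]
  ]
}}

```text
clock: 58.23
eef_pos: [532.9, -66.9, 165.3]
eef_rot: [3.142, 0.0, 2.962]
wrist_force: [0.9, 0.2, -0.8]
finger_gap: 94.1
```

Call:
{"name": "carry_out", "arguments": {
  "deltas": [
    [[0,0,0],-4,1],
    [[0,0,0],0,1],
    [[0,0,0],0,1]
  ]
}}

```text
clock: 58.48
eef_pos: [532.9, -66.9, 165.2]
eef_rot: [3.142, 0.0, 3.023]
wrist_force: [0.0, 0.3, -0.0]
finger_gap: 93.7
```

```bash
python3 g.py 491.3 346.0 165 173.1
```

```text
t 58.48 pos [532.93 -66.87 165.2 ] yaw 173.21 F [ 0.    0.26 -0.02] gap 93.7 j [-0.19  0.3   1.6   0.    1.25 -1.65]
turn 0.11328138417059108
shift cm [ 9.01 40.51  0.02]
```

Call:
{"name": "carry_out", "arguments": {
  "deltas": [
    [[0.5,1.0,0],0,1],
    [[0.5,2.5,0],0,1],
    [[0.5,2.5,0],0,1],
    [[0.5,2.5,0],0,1],
    [[0.5,2.5,0],0,1],
    [[0.5,2.5,0],0,1],
    [[0.5,2.5,0],0,1],
    [[0.5,2.5,0],0,1],
    [[0.5,2.5,0],0,1],
    [[0.5,2.5,0],0,1],
    [[0.5,2.5,0],0,1],
    [[0.5,2.5,0],0,1],
    [[0.5,2.5,0],0,1],
    [[0.5,2.5,0],0,1],
    [[0.5,2.5,0],0,1],
    [[0.5,2.5,0],0,1],
    [[0.5,1.2,0],0,1],
    [[0.5,0.6,0],0,1],
    [[0,0.2,0],0,1],
    [[0,0,0],0,1]
  ]
}}

```text
clock: 60.15
eef_pos: [490.1, 345.5, 165.0]
eef_rot: [-3.141, -0.0, 3.025]
wrist_force: [-0.7, -1.1, -0.4]
finger_gap: 94.2
```

Call:
{"name": "carry_out", "arguments": {
  "deltas": [
    [[0,0,0.5],0,1],
    [[0,0,0.5],0,1],
    [[0,0,0],0,1]
  ]
}}

```text
clock: 60.4
eef_pos: [490.2, 344.7, 153.7]
eef_rot: [-3.14, -0.001, 3.024]
wrist_force: [0.4, 0.4, -0.5]
finger_gap: 93.7
```

```bash
python3 g.py 491.3 346.0 57 173.1; python3 -c "
from m import *
for n,t in(('wrist','w14'),('top','t14')):
    c,im,d=snap(n,t);Q=cloud(c,d);X,Y,Z=Q[...,0],Q[...,1],Q[...,2]
    for o,x,y,r,h in (('bot',491,346,23,97),('can',533,-66,25,112)):
        q=Q[((X-x)**2+(Y-y)**2<(r+8)**2)&(Z>12)&(Z<h-3)]
        if len(q)>30: print(t,o,len(q),np.array(circ(q[:,:2])))
    q=Q[((X-533)**2+(Y+66)**2<35**2)&(Z>120)&(Z<145)]
    if len(q)>30: print(t,'cap',len(q),cv2.minEnclosingCircle(q[:,:2].astype(np.float32)))
"
```

```text
t 60.4 pos [490.22 344.74 153.65] yaw 173.29 F [ 0.36  0.41 -0.54] gap 93.7 j [ 0.55  0.45  1.42 -0.    1.27 -0.9 ]
turn 0.19020621855938202
shift cm [-0.1   0.15  9.66]
w14 bot 739 [491.3 344.7  22.9]
t14 bot 294 [492.  345.9  22.7]
t14 can 90 [532.4 -65.3  24.9]
t14 cap 477 ((531.541015625, -64.272216796875), 23.51915740966797)
```

Call:
{"name": "carry_out", "arguments": {
  "deltas": [
    [[-0.1,0.14,0.5],0,1],
    [[0,0,1.4],0,1],
    [[0,0,1.5],0,1],
    [[0,0,1.5],0,1],
    [[0,0,1.5],0,1],
    [[0,0,1.2],0,1],
    [[0,0,1.0],0,1],
    [[0,0,0.7],0,1],
    [[0,0,0.3],0,0.8],
    [[0,0,0.1],0,0.7],
    [[0,0,0],0,0.6],
    [[0,0,0],0,0.5],
    [[0,0,0],0,0.4],
    [[0,0,0],0,0.4],
    [[0,0,0],0,0.4],
    [[0,0,0],0,0.4],
    [[0,0,0],0,0.4],
    [[0,0,0],0,0.4]
  ],
  "grip_force": 20
}}

```text
clock: 62.0
eef_pos: [491.6, 347.1, 58.1]
eef_rot: [3.141, 0.0, 3.026]
wrist_force: [-1.1, 0.0, 0.7]
finger_gap: 46.0
```

```bash
python3 g.py
```

```text
t 62.0 pos [491.58 347.12  58.1 ] yaw 173.36 F [-1.15  0.01  0.65] gap 46.0 j [ 0.55  0.55  1.5   0.    1.09 -0.9 ]
```

Call:
{"name": "carry_out", "arguments": {
  "deltas": [
    [[0,0,-0.2],0,0.4],
    [[0,0,-0.5],0,0.4],
    [[0,0,-0.8],0,0.4],
    [[0,0,-0.8],0,0.4],
    [[0,0,-0.8],0,0.4],
    [[0,0,-0.8],0,0.4],
    [[0,0,-0.8],0,0.4],
    [[0,0,-0.6],0,0.4],
    [[0,0,-0.4],0,0.4],
    [[0,0,-0.3],0,0.4],
    [[0,0,0],0,0.4]
  ]
}}

```text
clock: 62.92
eef_pos: [491.6, 347.2, 118.5]
eef_rot: [3.141, 0.001, 3.026]
wrist_force: [-0.3, 0.4, -2.2]
finger_gap: 46.1
```

```bash
python3 g.py 523.1 8.8 117
```

```text
t 62.92 pos [491.64 347.18 118.52] yaw 173.36 F [-0.32  0.42 -2.17] gap 46.1 j [ 0.55  0.48  1.45  0.    1.2  -0.9 ]
shift cm [ -7.04 -33.25   0.14]
```

Call:
{"name": "carry_out", "arguments": {
  "deltas": [
    [[-0.24,-0.5,0],0,0.4],
    [[-0.4,-1.2,0],0,0.4],
    [[-0.4,-1.8,0],0,0.4],
    [[-0.4,-2.2,0],0,0.4],
    [[-0.4,-2.2,0],0,0.4],
    [[-0.4,-2.2,0],0,0.4],
    [[-0.4,-2.2,0],0,0.4],
    [[-0.4,-2.2,0],0,0.4],
    [[-0.4,-2.2,0],0,0.4],
    [[-0.4,-2.2,0],0,0.4],
    [[-0.4,-2.2,0],0,0.4],
    [[-0.4,-2.2,0],0,0.4],
    [[-0.4,-2.2,0],0,0.4],
    [[-0.4,-2.2,0],0,0.4],
    [[-0.4,-2.0,0],0,0.4],
    [[-0.4,-1.5,0],0,0.4],
    [[-0.4,-1.0,0],0,0.4],
    [[-0.4,-0.6,0],0,0.4],
    [[0,-0.45,0],0,0.4],
    [[0,0,0],0,0.4]
  ]
}}

```text
clock: 64.58
eef_pos: [522.9, 8.2, 117.7]
eef_rot: [-3.142, -0.0, 3.025]
wrist_force: [-0.0, 0.1, -2.5]
finger_gap: 46.0
```

Call:
{"name": "carry_out", "arguments": {
  "deltas": [
    [[0,0,0],3,0.4],
    [[0,0,0],5,0.4],
    [[0,0,0],7,0.4],
    [[0,0,0],7,0.4],
    [[0,0,0],7,0.4],
    [[0,0,0],7,0.4],
    [[0,0,0],7,0.4],
    [[0,0,0],7,0.4],
    [[0,0,0],7,0.4],
    [[0,0,0],7,0.4],
    [[0,0,0],6,0.4],
    [[0,0,0],3,0.4],
    [[0,0,0],1,0.4],
    [[0,0,0],0,0.4],
    [[0,0,0],0,0.4]
  ]
}}

```text
clock: 65.83
eef_pos: [522.9, 9.0, 117.9]
eef_rot: [-3.142, -0.0, 1.737]
wrist_force: [0.0, -0.2, -1.9]
finger_gap: 45.6
```

```bash
python3 g.py 523.1 8.8 58.1 99.2
```

```text
t 65.83 pos [522.9    9.01 117.93] yaw 99.5 F [ 0.05 -0.16 -1.9 ] gap 45.6 j [-0.05  0.32  1.69  0.    1.13 -0.22]
turn 0.29687070265327975
shift cm [-0.02  0.02  5.98]
```

Call:
{"name": "carry_out", "arguments": {
  "deltas": [
    [[-0.02,0.02,0.4],0,0.4],
    [[0,0,0.8],0,0.4],
    [[0,0,1.0],0,0.4],
    [[0,0,1.0],0,0.4],
    [[0,0,1.0],0,0.4],
    [[0,0,0.6],0,0.4],
    [[0,0,0.4],0,0.4],
    [[0,0,0.3],0,0.4],
    [[0,0,0.2],0,0.4],
    [[0,0,0.1],0,0.4],
    [[0,0,0.05],0,0.4],
    [[0,0,0],0,0.4],
    [[0,0,0],0,0.4]
  ]
}}

```text
clock: 66.92
eef_pos: [523.4, 8.5, 59.7]
eef_rot: [3.141, 0.0, 1.734]
wrist_force: [0.1, -0.4, -2.0]
finger_gap: 45.9
```

Call:
{"name": "carry_out", "arguments": {
  "deltas": [
    [[0,0,0.05],0,0.4],
    [[0,0,0.04],0,0.4],
    [[0,0,0.03],0,0.4],
    [[0,0,0],0,0.4],
    [[0,0,0],0,0.4]
  ]
}}

```text
clock: 67.33
eef_pos: [523.2, 8.5, 58.2]
eef_rot: [3.142, 0.0, 1.734]
wrist_force: [-0.3, -0.2, -2.3]
finger_gap: 45.9
```

Call:
{"name": "carry_out", "arguments": {
  "deltas": [
    [[0,0,0.03],0,0.4],
    [[0,0,0.03],0,0.4],
    [[0,0,0],0,0.4],
    [[0,0,0],0,0.4]
  ]
}}

```text
clock: 67.67
eef_pos: [523.3, 8.5, 58.0]
eef_rot: [3.141, 0.0, 1.734]
wrist_force: [-2.5, 0.3, 5.6]
finger_gap: 45.7
```

Call:
{"name": "carry_out", "arguments": {
  "deltas": [
    [[0,0,0],0,0.55],
    [[0,0,0],0,0.7],
    [[0,0,0],0,0.9],
    [[0,0,0],0,1],
    [[0,0,-0.5],0,1],
    [[0,0,-1.5],0,1],
    [[0,0,-1.8],0,1],
    [[0,0,-1.8],0,1],
    [[0,0,-1.8],0,1],
    [[0,0,-1.8],0,1],
    [[0,0,-1.0],-7,1],
    [[0,0,-0.4],-7,1],
    [[0,0,0],-7,1],
    [[0,0,0],-7,1],
    [[0,0,0],-7,1],
    [[0,0,0],-7,1],
    [[0,0,0],-7,1],
    [[0,0,0],-7,1],
    [[0,0,0],-7,1],
    [[0,0,0],-7,1]
  ]
}}

```text
clock: 69.33
eef_pos: [523.2, 8.5, 164.0]
eef_rot: [3.142, 0.0, 2.962]
wrist_force: [-0.2, -0.6, 0.2]
finger_gap: 94.6
```

Call:
{"name": "carry_out", "arguments": {
  "deltas": [
    [[0,0,0],-4,1],
    [[0,0,0],0,1],
    [[0,0,0],0,1]
  ]
}}

```text
clock: 69.58
eef_pos: [523.2, 8.5, 163.9]
eef_rot: [3.142, 0.0, 3.023]
wrist_force: [1.0, -0.1, 0.1]
finger_gap: 94.2
```

```bash
python3 g.py 566.5 337.4 165 173.1
```

```text
t 69.58 pos [523.22   8.49 163.89] yaw 173.21 F [ 1.05 -0.11  0.07] gap 94.2 j [-0.05  0.27  1.64 -0.    1.23 -1.51]
turn 0.11341548262788592
shift cm [-0.41 33.17 -0.11]
```

Call:
{"name": "carry_out", "arguments": {
  "deltas": [
    [[0,1.0,0],0,1],
    [[-0.1,2.4,0],0,1],
    [[-0.1,2.4,0],0,1],
    [[-0.1,2.4,0],0,1],
    [[-0.1,2.4,0],0,1],
    [[0,2.4,0],0,1],
    [[0,2.4,0],0,1],
    [[0,2.4,0],0,1],
    [[0,2.4,0],0,1],
    [[0,2.4,0],0,1],
    [[0,2.4,0],0,1],
    [[0,2.4,0],0,1],
    [[0,2.4,0],0,1],
    [[0,1.8,0],0,1],
    [[0,1.0,0],0,1],
    [[0,0.6,0],0,1],
    [[0,0,0],0,1],
    [[0,0,0],0,1],
    [[0,0,0],0,1]
  ]
}}

```text
clock: 71.17
eef_pos: [565.7, 337.0, 163.8]
eef_rot: [-3.141, 0.0, 3.025]
wrist_force: [-0.0, 0.2, 0.0]
finger_gap: 94.1
```

```bash
python3 g.py 566.5 337.4 48 173.1; python3 -c "
from m import *
for n,t in(('wrist','w15'),('top','t15')):
    c,im,d=snap(n,t);Q=cloud(c,d);X,Y,Z=Q[...,0],Q[...,1],Q[...,2]
    for o,x,y,r,h in (('tum',566,337,31,97),('bot',523,9,23,97),('can',533,-66,25,112)):
        q=Q[((X-x)**2+(Y-y)**2<(r+8)**2)&(Z>12)&(Z<h-3)]
        if len(q)>30: print(t,o,len(q),np.array(circ(q[:,:2])))
"
```

```text
t 71.17 pos [565.66 336.98 163.77] yaw 173.29 F [-0.03  0.22  0.04] gap 94.1 j [ 0.48  0.57  1.21 -0.    1.36 -0.97]
turn 0.19414579630571893
shift cm [-0.08  0.05 11.58]
w15 tum 3012 [565.5 335.4  26.3]
w15 bot 1540 [522.8   9.9  22.3]
t15 tum 464 [565.7 334.   27.7]
t15 bot 44 [522.2   9.7  22.9]
t15 can 96 [532.5 -65.3  24.9]
```

View pics/t15.png

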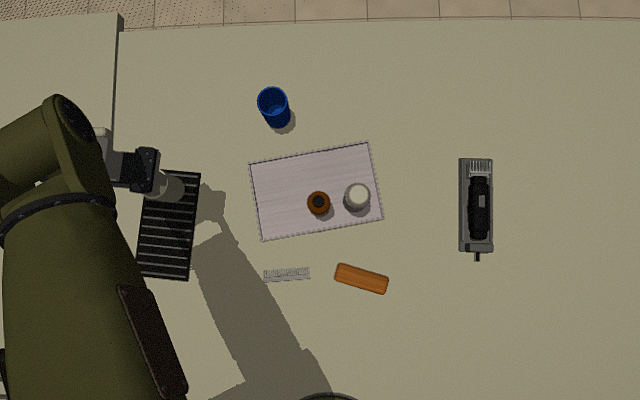

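Call:
{"name": "carry_out", "arguments": {
  "deltas": [
    [[-0.08,0.04,0.5],0,1],
    [[0,0,1.4],0,1],
    [[0,0,1.7],0,1],
    [[0,0,1.7],0,1],
    [[0,0,1.7],0,1],
    [[0,0,1.5],0,1],
    [[0,0,1.2],0,1],
    [[0,0,1.0],0,1],
    [[0,0,0.5],0,0.9],
    [[0,0,0.2],0,0.8],
    [[0,0,0],0,0.7],
    [[0,0,0],0,0.6],
    [[0,0,0],0,0.5],
    [[0,0,0],0,0.5],
    [[0,0,0],0,0.5],
    [[0,0,0],0,0.5],
    [[0,0,0],0,0.5],
    [[0,0,0],0,0.5]
  ],
  "grip_force": 20
}}

```text
clock: 72.77
eef_pos: [566.8, 338.1, 50.3]
eef_rot: [3.141, 0.001, 3.026]
wrist_force: [-0.7, -1.8, 5.1]
finger_gap: 59.9
```

```bash
python3 g.py
```

```text
t 72.77 pos [566.76 338.15  50.32] yaw 173.36 F [-0.67 -1.77  5.11] gap 59.9 j [ 0.48  0.68  1.31 -0.    1.15 -0.97]
```

Call:
{"name": "carry_out", "arguments": {
  "deltas": [
    [[0,0,-0.2],0,0.5],
    [[0,0,-0.5],0,0.5],
    [[0,0,-0.8],0,0.5],
    [[0,0,-0.8],0,0.5],
    [[0,0,-0.8],0,0.5],
    [[0,0,-0.8],0,0.5],
    [[0,0,-0.8],0,0.5],
    [[0,0,-0.6],0,0.5],
    [[0,0,-0.4],0,0.5],
    [[0,0,-0.3],0,0.5],
    [[0,0,0],0,0.5]
  ]
}}

```text
clock: 73.68
eef_pos: [566.6, 338.2, 110.2]
eef_rot: [3.141, 0.001, 3.026]
wrist_force: [-0.8, 1.0, -2.0]
finger_gap: 60.2
```

```bash
python3 g.py 506.4 90.2 110
```

```text
t 73.68 pos [566.56 338.2  110.23] yaw 173.36 F [-0.82  0.99 -1.99] gap 60.2 j [ 0.48  0.62  1.27  0.    1.26 -0.97]
shift cm [  3.11 -25.33   0.01]
```

Call:
{"name": "carry_out", "arguments": {
  "deltas": [
    [[0.2,-0.5,0],0,0.5],
    [[0.2,-1.2,0],0,0.5],
    [[0.2,-1.8,0],0,0.5],
    [[0.2,-2.2,0],0,0.5],
    [[0.2,-2.2,0],0,0.5],
    [[0.2,-2.2,0],0,0.5],
    [[0.2,-2.2,0],0,0.5],
    [[0.2,-2.2,0],0,0.5],
    [[0.2,-2.2,0],0,0.5],
    [[0.2,-2.2,0],0,0.5],
    [[0.2,-2.2,0],0,0.5],
    [[0.2,-1.8,0],0,0.5],
    [[0.2,-1.2,0],0,0.5],
    [[0.2,-0.75,0],0,0.5],
    [[0.2,-0.45,0],0,0.5],
    [[0.1,0,0],0,0.5],
    [[0,0,0],0,0.5]
  ]
}}

```text
clock: 75.1
eef_pos: [506.3, 90.8, 109.6]
eef_rot: [3.141, 0.0, 3.026]
wrist_force: [-0.5, 0.6, -2.3]
finger_gap: 60.1
```

Call:
{"name": "carry_out", "arguments": {
  "deltas": [
    [[0,0,0],3,0.5],
    [[0,0,0],5,0.5],
    [[0,0,0],7,0.5],
    [[0,0,0],7,0.5],
    [[0,0,0],7,0.5],
    [[0,0,0],7,0.5],
    [[0,0,0],7,0.5],
    [[0,0,0],7,0.5],
    [[0,0,0],7,0.5],
    [[0,0,0],7,0.5],
    [[0,0,0],6,0.5],
    [[0,0,0],3,0.5],
    [[0,0,0],1,0.5],
    [[0,0,0],0,0.5],
    [[0,0,0],0,0.5]
  ]
}}

```text
clock: 76.35
eef_pos: [506.4, 90.8, 109.6]
eef_rot: [-3.141, -0.0, 1.737]
wrist_force: [-0.1, 0.2, -2.6]
finger_gap: 60.1
```

```bash
python3 g.py 506.4 90.2 50.3 99.2
```

```text
t 76.35 pos [506.38  90.77 109.56] yaw 99.5 F [-0.12  0.23 -2.57] gap 60.1 j [ 0.11  0.31  1.72  0.    1.11 -0.06]
turn 0.29714516371637956
shift cm [-0.06 -0.01  5.93]
```

Call:
{"name": "carry_out", "arguments": {
  "deltas": [
    [[-0.06,0,0.4],0,0.5],
    [[0,0,0.8],0,0.5],
    [[0,0,1.0],0,0.5],
    [[0,0,1.0],0,0.5],
    [[0,0,1.0],0,0.5],
    [[0,0,0.6],0,0.5],
    [[0,0,0.4],0,0.5],
    [[0,0,0.3],0,0.5],
    [[0,0,0.15],0,0.5],
    [[0,0,0.1],0,0.5],
    [[0,0,0.05],0,0.5],
    [[0,0,0],0,0.5],
    [[0,0,0],0,0.5]
  ]
}}

```text
clock: 77.43
eef_pos: [506.6, 89.8, 51.9]
eef_rot: [3.141, 0.0, 1.734]
wrist_force: [-0.2, 0.3, -2.6]
finger_gap: 60.3
```

Call:
{"name": "carry_out", "arguments": {
  "deltas": [
    [[0,0,0.05],0,0.5],
    [[0,0,0.04],0,0.5],
    [[0,0,0.03],0,0.5],
    [[0,0,0],0,0.5],
    [[0,0,0],0,0.5]
  ]
}}

```text
clock: 77.85
eef_pos: [506.5, 89.8, 50.4]
eef_rot: [-3.142, 0.0, 1.734]
wrist_force: [0.5, 0.1, -1.5]
finger_gap: 59.8
```

Call:
{"name": "carry_out", "arguments": {
  "deltas": [
    [[0,0,0.03],0,0.5],
    [[0,0,0.03],0,0.5],
    [[0,0,0],0,0.5],
    [[0,0,0],0,0.5]
  ]
}}

```text
clock: 78.18
eef_pos: [506.5, 89.8, 50.3]
eef_rot: [3.141, 0.0, 1.734]
wrist_force: [-3.3, -0.3, 5.6]
finger_gap: 60.5
```

Contact. Release, rise and move clear toward the mat side.

Call:
{"name": "carry_out", "arguments": {
  "deltas": [
    [[0,0,0],0,0.7],
    [[0,0,0],0,0.8],
    [[0,0,0],0,0.9],
    [[0,0,0],0,1],
    [[0,0,-0.5],0,1],
    [[0,0,-1.5],0,1],
    [[0,0,-1.8],0,1],
    [[0,0,-1.8],0,1],
    [[0,0,-1.8],0,1],
    [[0,0,-1.8],0,1],
    [[0,0,-1.8],0,1],
    [[0,0,-1.0],0,1],
    [[1.0,0,0],0,1],
    [[2.0,0,0],0,1],
    [[2.5,0,0],0,1],
    [[2.5,0,0],0,1],
    [[2.5,0,0],0,1],
    [[2.5,0,0],0,1],
    [[2.5,0,0],0,1],
    [[2.5,0,0],0,1]
  ]
}}

```text
clock: 79.85
eef_pos: [476.1, 269.1, 168.7]
eef_rot: [-3.14, 0.0, 1.734]
wrist_force: [0.3, -0.4, -0.3]
finger_gap: 94.3
```

Call:
{"name": "carry_out", "arguments": {
  "deltas": [
    [[2.5,-0.5,0],0,1],
    [[2.5,-0.5,0],0,1],
    [[2.5,-0.5,0],0,1],
    [[2.5,-0.5,0],0,1],
    [[1.5,-0.5,0],0,1],
    [[0.8,0,0],0,1],
    [[0,0,0],0,1],
    [[0,0,0],0,1],
    [[0,0,0],0,1]
  ]
}}

```text
clock: 80.6
eef_pos: [432.8, 383.9, 169.5]
eef_rot: [-3.141, 0.0, 1.733]
wrist_force: [-0.4, 0.2, 0.2]
finger_gap: 94.0
```

```bash
python3 -c "
from m import *
print(manip.read_state()['clock'])
for n,t in(('top','t20'),('side','s20')):
    snap(n,t)
    for tt in(t,t[0]==('t') and 'top0' or 'side0'):
        c,im,d=load(tt);Q=cloud(c,d);X,Y,Z=Q[...,0],Q[...,1],Q[...,2]
        for o,x,y,r,h in (('tum',505.5,91,31,97),('bot',523,9.5,23,97),('can',532.7,-65.5,25,112)):
            q=Q[((X-x)**2+(Y-y)**2<(r+8)**2)&(Z>15)&(Z<h-3)]
            T=Q[((X-x)**2+(Y-y)**2<(r+8)**2)&(Z>h+3)&(Z<150)]
            if len(q)>20: print(tt,o,len(q),np.array(circ(q[:,:2])), np.median(T,0), T[:,2].max())
c,im,d=load('t20');W=cloud(c,d);a=np.radians(-3.1);R=np.array([[np.cos(a),-np.sin(a)],[np.sin(a),np.cos(a)]])
L=(W[...,:2]-[510.3,-326.8])@R;Z=W[...,2];near=(abs(L[...,1])<45)&(abs(L[...,0])<130)
q=L[near&(Z>30)&(Z<48)&(L[...,0]>-69)];print('trim',np.percentile(q[:,0],[0,1,99,100]),np.percentile(q[:,1],[0,1,99,100]))
"
```

```text
80.6
t20 tum 283 [504.1  88.5  27.1] [503.8  90.2 107.3] 111.1565601142396
t20 bot 44 [522.4   9.8  23. ] [520.8   9.2 109. ] 132.71002273205374
t20 can 88 [532.4 -65.3  24.9] [529.7 -63.7 139.6] 144.95914269004243
top0 tum 291 [504.3  88.7  27.3] [505.7  91.9 107.5] 111.72768888631333
top0 bot 46 [523.    9.7  23. ] [521.1   9.3 108.8] 134.26234671265388
top0 can 96 [532.6 -65.2  25. ] [530.  -63.7 139.5] 144.263131979131
side0 tum 1004 [505.6  92.6  28. ] [505.5  92.6 107.2] 110.99128983888158
side0 bot 205 [523.5  10.   22.8] [521.9  19.3 110.4] 132.96537476342417
side0 can 284 [532.8 -64.7  24.6] [531.5 -50.9 136.7] 145.18179525662333
trim [-65.  -62.8  97.7  99.5] [-19.4 -18.3  22.   23.2]
```

View pics/t20.png

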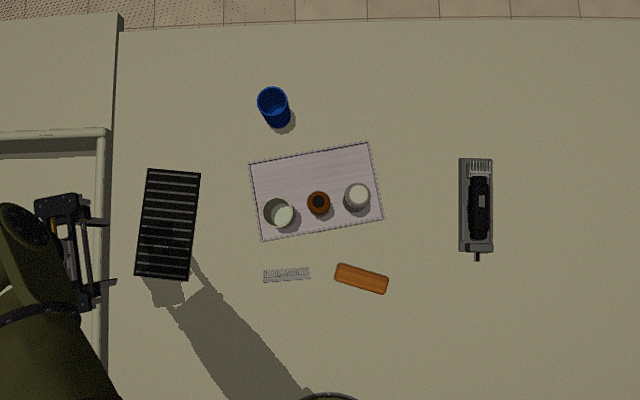

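View pics/s20.png

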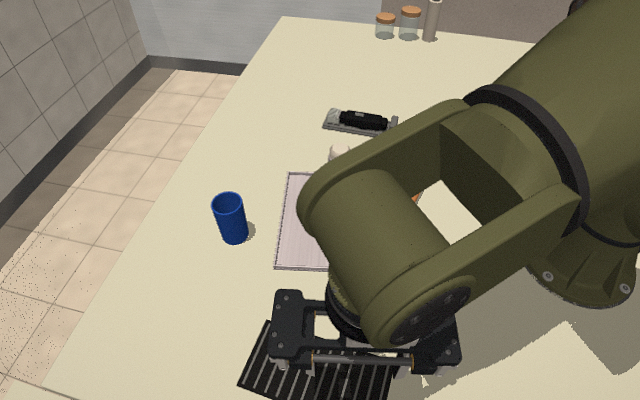

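```bash
python3 -c "
from h import *
print(workorder.sign_off())"
```

```text
the job is handed in; nothing more can be done
None
```

The job is done and handed in at 80.6 s of the 144 s. I stood the tumbler, bottle and can on the mat and laid the trimmer switch up in the cradle. Then I returned the can, bottle and tumbler to the tray.

**Last checks**
- **Can, bottle and tumbler:** in the top view all three stand upright, each within about 1 mm of its first measured spot. The side camera could not confirm this, because the arm blocked its view of the row.
- **Trimmer:** it lies in the cradle within about 2 mm of home, with its tail roughly 6 mm from the end block. The cameras disagree by 1–2 mm, and it sits 1–2 mm to one side of the centre line.
- **Bystanders:** the comb, the brush and the blue look-alike look unmoved in the top view.

**What disagreed**
- **Reach reading:** the cameras showed the fingertips about 13 mm behind the reported TCP position, not the stated 22 mm ahead of it (a 35 mm difference).
- **Effect:** the first close on the trimmer shut on empty air above it without touching it. The first three pick-ups therefore gripped higher than I had planned, but all three held. I corrected for the offset in every later grasp.

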